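# Clip a gauge interface module onto its rail

### The job

Fit the spare rail module (the one with a hooked lip and a black sprung foot underneath, not the wider blank) to the gauge station's rail, about the middle of the free stretch between the two modules already fitted. Tilt it foot end up, hook its lip under the rail's near edge, then rock it down gently until the foot clicks under the far edge and it sits fully home and level; then let go. Never force it, and leave the other things on the mat where they are.

Things in the scene. Friction and masses are not known exactly. Their poses are not given: they have to be found in the camera images.
- module_mid (a point): Centre, 29 mm above the underside, of the loose grey module (180 g) to fit. x: lip end to foot end, y: across, z up. 36 mm wide all the way up, 58 tall. Heights above its underside: housing 9 to 40, 64 long (x -32 to 32); upper block 40 to 58, 40 long (x -20 to 20), good to grip across y. The face at height 9 seats on the rail. Starts upright on the mat, yaw within 0.4 of the mat's.
- lip_edge (a point): Tip edge of the module's rigid lip, at x -13.8 mm, 2.5 mm above the underside. Axes as the module's. A wall (x -24 to -18) reaches down from the seat face and carries the lip: heights 0 to 4 mm, pointing to +x, tip bevelled on top. The slot between lip and seat face is 5 mm high, 4.2 deep, and takes the rail's flange at tilts up to about 20 degrees.
- foot_nose (a point): Top edge of the nose of the module's black sprung foot: x +14.5 mm when relaxed, 5.5 mm above the underside, bevelled below, pointing to the lip. Axes as the module's. The rail's far edge pushes the foot out by about 3 mm as the module is rocked down from 14 degrees; it snaps under in the last degree before level. Two fixed legs flank it (x 24 to 32, down to height 0).
- foot (a joint): Travel of the sprung foot outwards (module +x), in m: 0 relaxed, 0.005 at its stop. Spring 2 N at rest plus 1.2 N per mm; slippery.
- base: Fixed dark plate of the gauge station, 150 x 330 x 12 mm (x, y, z); origin at the centre of its underside on the bench. y along the rail, x across it and away from the robot (yaw up to 0.25). Fitted, the module's x and y lie along these and its underside is 18 mm above the bench. Two fixed modules, tops 76 mm above the bench, leave the rail free from y -79 to +88 mm.
- plate_top (a point): Centre of the plate's upper face, axes as the plate's. On it stands a steel rail along y, 15 mm high: web 24 mm wide, flange 35 wide and 3 thick (heights 12 to 15 above this face), so 5.5 overhang at the near (-x) and far edges. It is bolted in slots: the rail's middle lies anywhere from x -12 to +12 mm, and is not measured, so it must be seen or felt for.
- mat: Bluish mat, 190 x 290 x 4 mm, on the bench; origin at the centre of its underside. The module, the blank and the ring gauge stand on it.
- blank_mid (a point): Centre (25 mm up) of the wider blank module, 64 x 62 x 50 mm, loose, flat underside, about 150 mm from the module on the same mat. To be left alone.
- ring_gauge: Loose steel ring, 36 mm across and 14 mm high, on the mat; origin at its underside. To be left alone.
There are look-alikes about, which are no part of the job. Leave any orange look-alike of the part that bears module_mid alone.

How it is judged:
By the outcome, as a careful person would: the job done as asked, in the order asked, and still so for the second after the job is handed in, with the robot touching nothing.
It also fails if it takes over 54 s, if anything falls off the work surface, if the arm or the gripper's body presses on something with over 40 N, if the wrist force passes 120 N, or if a joint passes its speed limit or range.

### The arm

A 6-joint arm with a two-finger parallel gripper is mounted at the origin on the work surface. World frame = base frame: x ahead of the robot, y to its left, z up, the work surface at z = 0. Lengths are in m, angles in degrees, forces in N, time in s.
With the tool pointing down it reaches from about 0.375 to 0.9 m from the base axis. Payload 3.1 kg.
Tool frame: the origin (TCP) lies between the finger pads; the fingertips stand 22 mm ahead of it and the grasp point (between the pads) lies 3 mm ahead of it (bot.tip_extent is the distance from the TCP to the fingertips, in m); y points along the fingers, z is the direction in which the jaws open and shut, and the axes are right-handed (so a half turn about y gives the same grasp; the last joint's range is limited). The gripper opens to 87 mm and grips with 3 to 60 N. Pads are 19 mm wide; open, the fingers measure 117 mm over their backs; the gripper's body (75 mm by 190 mm) begins 51 mm behind the grasp point.
Start: joints at [52.798, 30.224, 82.088, -0, 67.689, -10.227], TCP at [0.283, 0.557, 0.245] pointing down, gripper open.
Joint ranges: [-176.69, 176.69], [-43.24, 126.21], [12.49, 139.97], [-82, 262], [0, 151.66], [-163.58, 163.58]. Speed limits (degrees/s): [159.86, 159.86, 180, 180, 180, 180].

### API

Orientations are given as a 3x3 rotation matrix whose columns are the frame's x, y, z axes.
In Python, from rig import bot, eyes, models gives the robot as it stands. The module is installed in compiled form; this text tells all that it offers.
- The arm moves only by the tool arm_command, never from a script. Its arguments are lists of equal length, an entry for each row: "translation": the shift along the tool's x, y, z each as a share of 0.08 m, from -1 to 1, a list of three; "rotation": the turn, a rotation vector about the tool's x, y, z each as a share of 60 degrees, from -1 to 1, a list of three; "grip": the closure, from -1 (fully open) to 1 (shut), so that 0 is half open. In form: {"translation": [[x, y, z], ...], "rotation": [[rx, ry, rz], ...], "grip": [grip, ...]}. A call has 1 to 5 rows; each row is the pose to reach, as a shift and turn from the pose commanded when the call began, along the tool's axes at that moment; what a row does not reach only later rows make up. A row lasts 1/10 s, in which the tool goes at most 50 mm and 8.59 degrees, less where a joint would pass 70% of its speed; a pose out of reach is approached as far as the arm can. A call with a number of a shift or a turn outside -1 to 1 is refused whole. A call with a gripper value outside its range is refused whole. The fingers move at their own pace and stop on an object; the grip force is fixed at half the most. Time passes only in rows, so rows that repeat a pose let the fingers close. It gives the time, the measured TCP pose, the force and the opening at its end, in the units of the state.
- bot.read_state(): the state, without advancing time (a new reading comes with each control period).
- eyes.capture(name): name is "side" or "top" or "wrist"; returns a dict with "image" (384x512x3 uint8, blue, green, red), "mtx" (3x3 intrinsics, pixels), "rvec" (rotation vector, rad) and "tvec" (3), from world to camera coordinates, as OpenCV has them; the wrist camera has in their place "hand_eye" (4x4, takes a point from camera to tool coordinates, whose origin is the TCP and whose axes are the tool frame's). Camera axes: x right, y down, z forward; pixel columns grow to the right and rows downward; lengths in m; the calibration is good to about 2 mm. A picture is of the moment at which its call begins: read the wrist's pose just before it. There is no depth.
- bot.hand_in(): hands the job in, once; it reports no verdict.
Trained networks look in the newest picture that a camera, given by its name, has taken for a name from the list of things; names that differ only in an ending like _2 or _b are one class to them, and where a whole thing is asked for, a point or a joint stands for the part that bears it (a point fixed in the world has none). Each returns a list of dicts, best first, with "conf" (0 to 1); they miss things now and then, are a little off and sometimes report something else, mostly with a low value. They report only what shows in the picture. A call takes as long as a camera call. They do not tell look-alikes from the thing itself.
- models.recognise(camera, thing): "extent" ([left, top, right, bottom] as shares, 0 to 1, of the picture: columns of its width, rows of its height, round what is visible of it).
- models.spot_point(camera, thing): "point" ([column, row] as shares, 0 to 1, of the picture: columns of its width, rows of its height: a listed point, or the origin of a listed thing).
The state is a dict: "time_s": time; "joint_positions": joint angles; "qvel": joint speeds; "tau": joint torques, N m; "position": TCP position; "tcp_rot": TCP orientation; "force": force on the tool from outside, world axes, zero at the start; "moment": the same for the moment, N m; "opening": opening from 0.0 (shut) to 1.0 (fully open).
Only numpy, scipy, OpenCV 4.12 (cv2) and the standard library are available. Lean on these libraries where they do the work, as an engineer would, in place of code of your own. Each camera call takes 0.05 s, during which the arm holds its last target. There are 200 camera calls.

## Working session

There is one attempt and no reset: what is moved stays moved. The work goes in short steps, Python scripts to look and compute and a tool call to move; the robot and the scene stay as the last step left them, time stands still between calls to the robot, and variables do not carry over. Pictures are saved under pics/ and viewed, about 8 in all and at most 12, crops included, and the job is handed in when it is done.

Besides the shell and the picture viewer there is one more tool, called after ">>>" by a JSON object that holds its "op" and its "data", one argument or row to a line. arm_command: Moves the arm, as the interface text tells. Shift numbers are shares of 0.08 m and turn numbers shares of 60 degrees, none past 1 either way. Its arguments: {"type":"object","properties":{"translation":{"type":"array"},"rotation":{"type":"array"},"grip":{"type":"array"}},"required":["translation","rotation","grip"]}

```bash
mkdir -p pics
python3 - <<'E'
from rig import bot,eyes,models
import cv2,numpy as np
s=bot.read_state();print(s['time_s'],s['position'],s['tcp_rot'],s['force'],s['opening'])
for c in['top','side']:
    d=eyes.capture(c);cv2.imwrite(f'pics/{c}0.png',cv2.resize(d['image'],(800,600)))
    np.savez(f'{c}.npz',**d)
    R=cv2.Rodrigues(np.array(d['rvec']))[0];print(c,'cam pos',-R.T@np.array(d['tvec']).ravel(),d['mtx'][0])
    for t in['module_mid','lip_edge','foot_nose','base','plate_top','mat','blank_mid','ring_gauge']:
        print(t,[(np.round(np.array(r['point'])*[512,384],1),round(r['conf'],2)) for r in models.spot_point(c,t)[:4]])
E
```

```text
0.0 [0.28304014 0.55647199 0.2435774 ] [[ 8.91226660e-01 -1.30575033e-03  4.53556321e-01]
 [-4.53558043e-01 -1.73143843e-03  8.91225058e-01]
 [-3.78412567e-04 -9.99997649e-01 -2.13533765e-03]] [0.11439828 0.31147129 0.49154615] 0.9994541559135208
top cam pos [ 0.47652627 -0.0015535   0.71572882] [353.05669057   0.         256.75718646]
module_mid [(array([218.2, 158.6]), 0.98), (array([200.1, 244.5]), 0.96), (array([248.1, 277. ]), 0.82)]
lip_edge [(array([248.3, 269.2]), 0.97), (array([196.1, 245.3]), 0.88), (array([356.4, 176.4]), 0.54)]
foot_nose [(array([206.7, 240.1]), 0.5)]
base [(array([357.2, 178. ]), 0.89)]
plate_top [(array([363.2, 178.7]), 0.6)]
mat [(array([183.7, 155. ]), 0.62)]
blank_mid [(array([141.6, 161.7]), 0.78)]
ring_gauge [(array([183.1, 121.4]), 0.54)]
side cam pos [0.39316672 0.45256616 0.5317215 ] [368.30155383   0.         255.82357918]
module_mid [(array([203.1, 230. ]), 0.95), (array([346.2, 232.2]), 0.8), (array([303.4, 270.1]), 0.74)]
lip_edge [(array([335.3, 238.8]), 0.9), (array([303.3, 286. ]), 0.74), (array([211.1, 239.7]), 0.69)]
foot_nose [(array([352.3, 247.3]), 0.48)]
base [(array([269.3, 148.4]), 0.98)]
plate_top [(array([270.2, 143.7]), 0.63), (array([202.8, 230. ]), 0.45)]
mat [(array([184.8, 275.1]), 0.91)]
blank_mid [(array([176.9, 318.6]), 0.93)]
ring_gauge [(array([144.2, 268.9]), 0.74)]
```

View pics/top0.png

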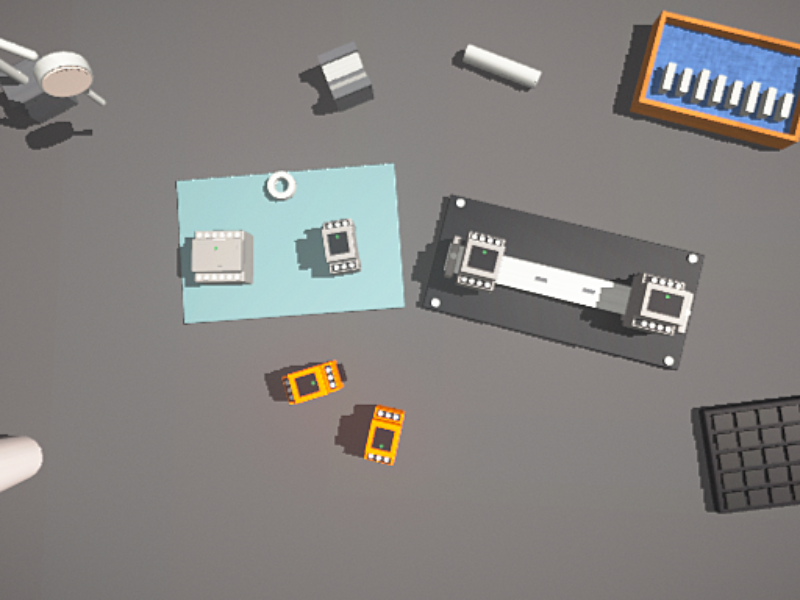

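View pics/side0.png

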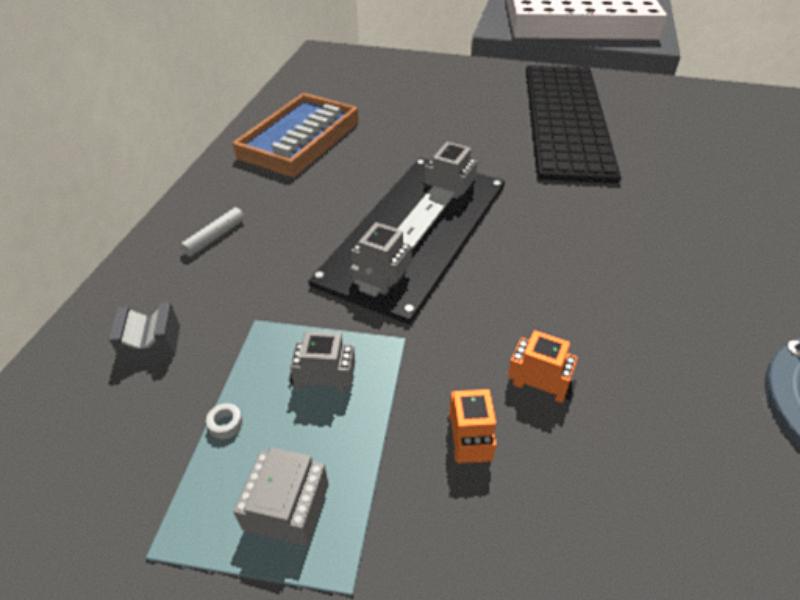

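Candidates for the module in the top view (800x600 pixels):
- Grey module on the mat at (340,245).
- Blank at (219,257), which is wider with a plain top.
- Fixed modules at (485,260) and (664,302).
- Orange look-alikes at (314,382) and (383,435).

I choose the grey one at (340,245). Next is a close crop to check it and measure.

```bash
cat > h.py <<'E'
import numpy as np,cv2
def load(c): return dict(np.load(f'{c}.npz'))
def ray(d,uv):
    R=cv2.Rodrigues(d['rvec'])[0];t=d['tvec'].ravel()
    k=np.linalg.inv(d['mtx'])@np.array([uv[0],uv[1],1.])
    return -R.T@t,R.T@k
def onz(d,uv,z):
    o,r=ray(d,uv);return o+r*(z-o[2])/r[2]
def proj(d,P):
    return cv2.projectPoints(np.array(P,float).reshape(-1,3),d['rvec'],d['tvec'],d['mtx'],None)[0].reshape(-1,2)
E
python3 - <<'E'
from h import *
t=load('top');s=load('side');S=512/800
def tri(a,b):
    o1,r1=ray(t,a);o2,r2=ray(s,b)
    A=np.c_[r1,-r2];k=np.linalg.lstsq(A,o2-o1,rcond=None)[0];p,q=o1+r1*k[0],o2+r2*k[1];return (p+q)/2,np.linalg.norm(p-q)
print('module mid z33',onz(t,(218.2,158.6),.033),tri((218.2,158.6),(203.1,230)))
print('base',onz(t,(357.2,178),0.0), tri((357.2,178),(269.3,148.4)))
print('bolts',[np.round(onz(t,np.array(p)*S,.012),4) for p in[(460,203),(693,258),(669,360),(435,302)]])
print('mat corners',[np.round(onz(t,np.array(p)*S,.004),4) for p in[(178,181),(393,165),(404,306),(185,323)]])
a=cv2.resize(t['image'][135:180,185:260],None,fx=8,fy=8,interpolation=cv2.INTER_CUBIC) # module 600x360
b=cv2.resize(t['image'][125:220,270:460],None,fx=4,fy=4,interpolation=cv2.INTER_CUBIC)
c=cv2.resize(s['image'][200:260,170:240],None,fx=6,fy=6,interpolation=cv2.INTER_CUBIC)
cv2.imwrite('pics/c1.png',b)
o=np.zeros((360,800,3),np.uint8);o[:,:400]=a[:,100:500];o[:,400:]=c[:,10:410];cv2.imwrite('pics/c2.png',o)
E
```

```text
module mid z33 [0.57820189 0.09841254 0.033     ] (array([0.5803385 , 0.098754  , 0.03573353]), np.float64(0.005212653353491686))
base [ 0.5478819  -0.17906249  0.        ] (array([ 0.5397067 , -0.17965478,  0.00258796]), np.float64(0.015998388243622045))
bolts [array([ 0.6414, -0.0506,  0.012 ]), array([ 0.5749, -0.3444,  0.012 ]), array([ 0.4461, -0.3144,  0.012 ]), array([ 0.5136, -0.0207,  0.012 ])]
mat corners [array([0.6683, 0.3213, 0.004 ]), array([0.6924, 0.037 , 0.004 ]), array([0.5081, 0.019 , 0.004 ]), array([0.4807, 0.305 , 0.004 ])]
```

View pics/c2.png

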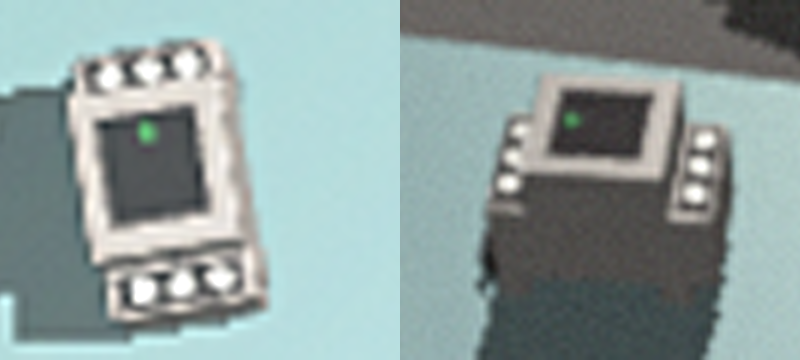

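View pics/c1.png

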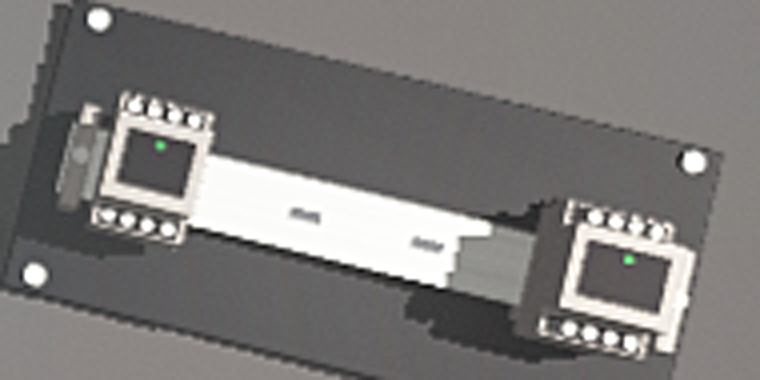

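The crops show the grey module upright with its LED end up-image, the same way round as the fixed modules. The side view shows the black foot at the far (+x) end. The bare rail runs from (200,190) to (450,250) in the rail crop.

Run:
```python
from h import *
t=load('top')
c=[(72,94),(230,72),(252,243),(97,262)]
P=np.array([onz(t,(185+(x+100)/8-.44,135+y/8-.44),.062) for x,y in c]);print(np.round(P,4),P.mean(0))
ex=(P[0]+P[1]-P[2]-P[3])/2;ey=(P[0]+P[3]-P[1]-P[2])/2
print('len',np.linalg.norm(ex),np.linalg.norm(ey),'yaw',np.degrees(np.arctan2(ex[1],ex[0])),np.degrees(np.arctan2(-ey[0],ey[1])))
# rail edges: column-wise subpixel half-max
g=cv2.cvtColor(t['image'],cv2.COLOR_BGR2GRAY).astype(float)
yaw=np.radians(-12.85);ctr=np.array([.544,-.1825]);R=np.array([[np.cos(yaw),-np.sin(yaw)],[np.sin(yaw),np.cos(yaw)]])
up=[];lo=[]
for u in range(324,380,2):
    v0=int(round(170+(u-324)*.26));col=g[v0-18:v0+24,u]
    m=col>150
    if m.sum()<8: continue
    i=np.argmax(m);j=len(m)-1-np.argmax(m[::-1])
    a=i-1+(150-col[i-1])/(col[i]-col[i-1]);b=j+(col[j]-150)/(col[j]-col[j+1])
    for L,q in((up,a),(lo,b)): L.append((u,onz(t,(u,v0-18+q),.027)[:2]))
for n,L in(('far',up),('near',lo)):
    Q=np.array([R.T@(q-ctr) for _,q in L]);k=np.polyfit(Q[:,1],Q[:,0],1)
    r=Q[:,0]-np.polyval(k,Q[:,1]);k=np.polyfit(Q[abs(r)<.002,1],Q[abs(r)<.002,0],1)
    print(n,np.round(k,4),'x in base at y=.0045:',np.polyval(k,.0045),len(Q),abs(r).max())
```

```text
[[0.5967 0.1176 0.062 ]
 [0.6024 0.0805 0.062 ]
 [0.5623 0.0745 0.062 ]
 [0.5573 0.1107 0.062 ]] [0.57966492 0.09582127 0.062     ]
len 0.0403130041811012 0.037021063262388514 yaw 9.266961360622082 8.300695426877702
far [-0.0002  0.0115] x in base at y=.0045: 0.011541529033579738 28 0.0002546461958059399
near [ 0.0013 -0.025 ] x in base at y=.0045: -0.025022302016521603 28 0.00038557913254650897
```

>>> {"op": "arm_command", "data": {
  "translation": [
    [0.5,0,-0.28],
    [1,0,-0.57],
    [1,0,-0.57]
  ],
  "rotation": [
    [0,-0.12,0],
    [0,-0.25,0],
    [0,-0.25,0]
  ],
  "grip": [-1,-1,-1]
}}

```text
time_s: 1.2
position: [0.3364, 0.4762, 0.2444]
tcp_rot: [[0.978, 0.0, 0.21], [-0.21, -0.003, 0.978], [0.001, -1.0, -0.003]]
force: [-0.6, -0.4, -0.5]
opening: 1.0
```

>>> {"op": "arm_command", "data": {
  "translation": [
    [0.5,0,-0.5],
    [1,0,-1],
    [1,0,-1]
  ],
  "rotation": [
    [0,0,0],
    [0,0,0],
    [0,0,0]
  ],
  "grip": [-1,-1,-1]
}}

```text
time_s: 1.5
position: [0.3977, 0.3826, 0.2447]
tcp_rot: [[0.977, 0.001, 0.212], [-0.212, -0.001, 0.977], [0.001, -1.0, -0.001]]
force: [0.2, -0.4, 0.4]
opening: 1.001
```

>>> {"op": "arm_command", "data": {
  "translation": [
    [0.5,0,-0.5],
    [1,0,-1],
    [1,0,-1]
  ],
  "rotation": [
    [0,0,0],
    [0,0,0],
    [0,0,0]
  ],
  "grip": [-1,-1,-1]
}}

```text
time_s: 1.8
position: [0.4599, 0.288, 0.2448]
tcp_rot: [[0.977, 0.002, 0.212], [-0.212, -0.0, 0.977], [0.002, -1.0, 0.0]]
force: [0.7, 0.6, -0.0]
opening: 0.995
```

>>> {"op": "arm_command", "data": {
  "translation": [
    [0.5,0,-0.5],
    [1,0.3,-1],
    [1,0.3,-1],
    [1,0.3,-1]
  ],
  "rotation": [
    [0,0,0],
    [0,-0.1,0],
    [0,-0.2,0],
    [0,-0.3,0]
  ],
  "grip": [-1,-1,-1,-1]
}}

```text
time_s: 2.2
position: [0.5201, 0.1942, 0.2194]
tcp_rot: [[0.994, -0.001, -0.105], [0.105, 0.0, 0.994], [-0.001, -1.0, 0.0]]
force: [-0.1, 0.1, 0.9]
opening: 1.005
```

>>> {"op": "arm_command", "data": {
  "translation": [
    [0.34,0.3,-0.65],
    [0.34,0.3,-0.65]
  ],
  "rotation": [
    [0,0,0],
    [0,0,0]
  ],
  "grip": [-1,-1]
}}

```text
time_s: 2.4
position: [0.5532, 0.1455, 0.1954]
tcp_rot: [[0.995, 0.001, -0.103], [0.103, -0.0, 0.995], [0.0, -1.0, -0.0]]
force: [0.0, 0.9, -0.7]
opening: 1.002
```

>>> {"op": "arm_command", "data": {
  "translation": [
    [0.34,0.3,-0.65],
    [0.34,0.3,-0.65],
    [0.34,0.3,-0.65]
  ],
  "rotation": [
    [0,-0.047,0],
    [0,-0.047,0],
    [0,-0.047,0]
  ],
  "grip": [-1,-1,-1]
}}

```text
time_s: 2.7
position: [0.5845, 0.0971, 0.1715]
tcp_rot: [[0.989, -0.002, -0.15], [0.15, 0.001, 0.989], [-0.001, -1.0, 0.001]]
force: [0.2, 0.3, -0.3]
opening: 1.001
```

Run:
```python
from rig import bot,eyes,models
import cv2,numpy as np
s=bot.read_state();d=eyes.capture('wrist')
np.savez('wrist.npz',p=s['position'],R=s['tcp_rot'],**d)
cv2.imwrite('pics/w1.png',cv2.resize(d['image'],(800,600)))
print(s['time_s'],s['position'],np.round(s['tcp_rot'],4),d['hand_eye'],d['mtx'])
for t in['module_mid','lip_edge','foot_nose']:
    print(t,[(np.round(np.array(r['point'])*[800,600],1),round(r['conf'],2)) for r in models.spot_point('wrist',t)[:4]])
```

```text
2.7 [0.58454853 0.09713179 0.17150455] [[ 9.886e-01 -1.600e-03 -1.503e-01]
 [ 1.503e-01  6.000e-04  9.886e-01]
 [-1.500e-03 -1.000e+00  8.000e-04]] [[-5.27822389e-04  9.53893095e-01  3.00146106e-01 -8.40601335e-02]
 [ 3.16412284e-04 -3.00145974e-01  9.53893230e-01 -1.40625330e-01]
 [ 9.99999811e-01  5.98456118e-04 -1.43399728e-04 -1.88380235e-03]
 [ 0.00000000e+00  0.00000000e+00  0.00000000e+00  1.00000000e+00]] [[299.82847875   0.         250.34002825]
 [  0.         299.82847875 190.39053104]
 [  0.           0.           1.        ]]
module_mid [(array([397.8, 278.1]), 0.83)]
lip_edge [(array([396.2, 249.5]), 0.55)]
foot_nose [(array([497.2, 289.1]), 0.45)]
```

View pics/w1.png

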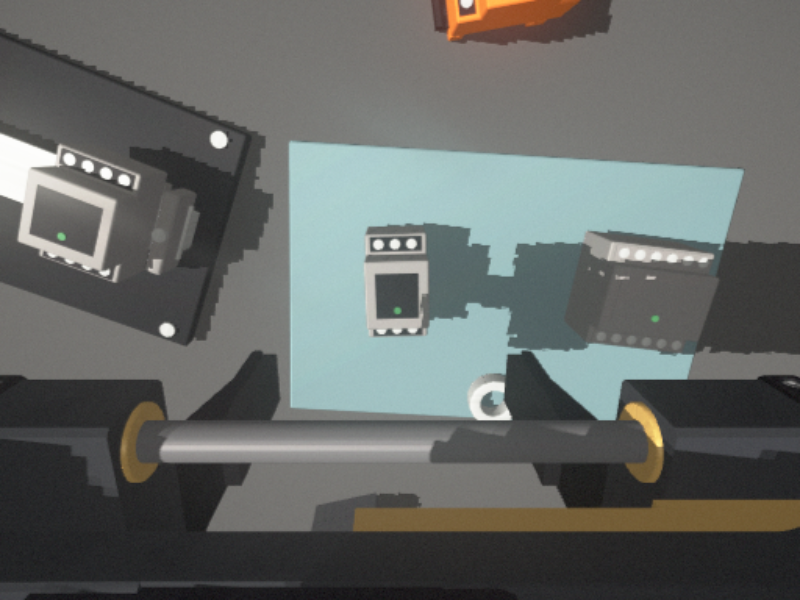

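```bash
cat >> h.py <<'E'
def wonz(d,uv800,z):
    k=np.linalg.inv(d['mtx'])@np.array([uv800[0]*.64-.2,uv800[1]*.64-.2,1.]);H=d['hand_eye']
    o=d['R']@H[:3,3]+d['p'];r=d['R']@H[:3,:3]@k
    return o+r*(z-o[2])/r[2]
E
python3 - <<'E'
from h import *
d=dict(np.load('wrist.npz'))
P=np.array([wonz(d,u,.062) for u in[(370,334),(427,330),(428,261),(366,262)]]);c=P.mean(0);print(np.round(P,4),c)
print('bolts',[wonz(d,u,.012) for u in[(219,140),(167,330)]])
for u in[(366,300),(428,300)]:print(wonz(d,u,.062))
E
```

```text
[[0.6027 0.0856 0.062 ]
 [0.5954 0.1175 0.062 ]
 [0.5555 0.111  0.062 ]
 [0.5612 0.0776 0.062 ]] [0.57871706 0.09794467 0.062     ]
bolts [array([ 0.51134197, -0.02183472,  0.012     ]), array([ 0.64093868, -0.05189272,  0.012     ])]
[0.58280183 0.08057379 0.062     ]
[0.57756468 0.11493222 0.062     ]
```

>>> {"op": "arm_command", "data": {
  "translation": [
    [0,0.5,0.01],
    [0,0.9,0.01],
    [0,0.9,0.01]
  ],
  "rotation": [
    [0,0,0],
    [0,-0.01,0],
    [0,-0.01,0]
  ],
  "grip": [-1,-1,-1]
}}

```text
time_s: 3.2
position: [0.5801, 0.1, 0.0975]
tcp_rot: [[0.986, -0.009, -0.165], [0.165, 0.0, 0.986], [-0.009, -1.0, 0.002]]
force: [-1.2, -0.5, 0.7]
opening: 0.998
```

>>> {"op": "arm_command", "data": {
  "translation": [
    [0,0.25,0],
    [0,0.45,0],
    [0,0.57,0],
    [0,0.57,0]
  ],
  "rotation": [
    [0,0,0],
    [0,0,0],
    [0,0,0],
    [0,0,0]
  ],
  "grip": [-1,-1,-1,-1]
}}

```text
time_s: 3.6
position: [0.5836, 0.0992, 0.0552]
tcp_rot: [[0.986, -0.001, -0.165], [0.165, 0.0, 0.986], [-0.001, -1.0, 0.0]]
force: [-0.0, 0.7, 0.1]
opening: 0.998
```

>>> {"op": "arm_command", "data": {
  "translation": [
    [0,0,0],
    [0,0,0],
    [0,0,0],
    [0,0,0],
    [0,0,0]
  ],
  "rotation": [
    [0,0,0],
    [0,0,0],
    [0,0,0],
    [0,0,0],
    [0,0,0]
  ],
  "grip": [0,1,1,1,1]
}}

```text
time_s: 4.1
position: [0.5841, 0.0985, 0.0553]
tcp_rot: [[0.986, 0.0, -0.164], [0.164, -0.0, 0.986], [0.0, -1.0, -0.0]]
force: [0.4, 0.2, -0.6]
opening: 0.634
```

>>> {"op": "arm_command", "data": {
  "translation": [
    [0,0,0],
    [0,0,0],
    [0,0,0],
    [0,0,0],
    [0,0,0]
  ],
  "rotation": [
    [0,0,0],
    [0,0,0],
    [0,0,0],
    [0,0,0],
    [0,0,0]
  ],
  "grip": [1,1,1,1,1]
}}

```text
time_s: 4.6
position: [0.584, 0.0987, 0.055]
tcp_rot: [[0.986, 0.0, -0.164], [0.164, 0.0, 0.986], [0.0, -1.0, 0.0]]
force: [-0.1, 0.7, 1.4]
opening: 0.413
```

>>> {"op": "arm_command", "data": {
  "translation": [
    [0,0,0],
    [0,0,0],
    [0,0,0]
  ],
  "rotation": [
    [0,0,0],
    [0,0,0],
    [0,0,0]
  ],
  "grip": [1,1,1]
}}

```text
time_s: 4.9
position: [0.584, 0.0987, 0.055]
tcp_rot: [[0.986, 0.0, -0.164], [0.164, 0.0, 0.986], [0.0, -1.0, 0.0]]
force: [-0.5, 1.1, 0.7]
opening: 0.414
```

>>> {"op": "arm_command", "data": {
  "translation": [
    [0,-0.15,0],
    [0,-0.5,0],
    [0,-0.85,0],
    [0,-1,0]
  ],
  "rotation": [
    [0,0,0],
    [0,0,0],
    [0,0,0],
    [0,0,0]
  ],
  "grip": [1,1,1,1]
}}

```text
time_s: 5.3
position: [0.5852, 0.0984, 0.1378]
tcp_rot: [[0.986, 0.004, -0.164], [0.164, -0.0, 0.986], [0.004, -1.0, -0.001]]
force: [0.2, -0.5, -2.2]
opening: 0.41
```

>>> {"op": "arm_command", "data": {
  "translation": [
    [-0.08,-0.05,-0.2],
    [-0.2,-0.1,-0.5],
    [-0.333,-0.2,-0.806]
  ],
  "rotation": [
    [0,0,0],
    [0,0,0],
    [0,0,0]
  ],
  "grip": [1,1,1]
}}

```text
time_s: 5.6
position: [0.5665, 0.0294, 0.1498]
tcp_rot: [[0.986, -0.003, -0.165], [0.165, -0.0, 0.986], [-0.003, -1.0, 0.0]]
force: [0.7, -0.1, -0.8]
opening: 0.41
```

>>> {"op": "arm_command", "data": {
  "translation": [
    [-0.11,0,-0.27],
    [-0.22,0,-0.54],
    [-0.333,0,-0.806]
  ],
  "rotation": [
    [0,0,0],
    [0,0,0],
    [0,0,0]
  ],
  "grip": [1,1,1]
}}

```text
time_s: 5.9
position: [0.5509, -0.0392, 0.15]
tcp_rot: [[0.987, -0.003, -0.164], [0.164, 0.0, 0.987], [-0.003, -1.0, 0.001]]
force: [-0.6, -0.1, -1.4]
opening: 0.41
```

>>> {"op": "arm_command", "data": {
  "translation": [
    [-0.11,0,-0.27],
    [-0.22,0,-0.54],
    [-0.333,0,-0.806]
  ],
  "rotation": [
    [0,0,0],
    [0,0,0],
    [0,0,0]
  ],
  "grip": [1,1,1]
}}

```text
time_s: 6.2
position: [0.535, -0.107, 0.1499]
tcp_rot: [[0.986, -0.003, -0.164], [0.164, 0.001, 0.987], [-0.003, -1.0, 0.001]]
force: [-0.4, -0.9, -1.8]
opening: 0.412
```

>>> {"op": "arm_command", "data": {
  "translation": [
    [-0.11,0,-0.27],
    [-0.22,0,-0.54],
    [-0.333,0,-0.806],
    [-0.333,0,-0.806],
    [-0.333,0,-0.806]
  ],
  "rotation": [
    [0,0.1,0],
    [0,0.2,0],
    [0,0.3,0],
    [0,0.374,0],
    [0,0.374,0]
  ],
  "grip": [1,1,1,1,1]
}}

```text
time_s: 6.7
position: [0.5195, -0.1745, 0.1499]
tcp_rot: [[0.974, -0.003, 0.227], [-0.227, 0.001, 0.974], [-0.003, -1.0, 0.001]]
force: [-0.2, 0.0, -2.4]
opening: 0.409
```

>>> {"op": "arm_command", "data": {
  "translation": [
    [0,0,0],
    [0,0,0],
    [0,0,0],
    [0,0,0]
  ],
  "rotation": [
    [0,0,-0.1],
    [0,0,-0.2],
    [0,0,-0.267],
    [0,0,-0.267]
  ],
  "grip": [1,1,1,1]
}}

```text
time_s: 7.1
position: [0.5175, -0.1714, 0.1495]
tcp_rot: [[0.938, 0.263, 0.224], [-0.216, -0.059, 0.975], [0.27, -0.963, 0.002]]
force: [0.3, 0.1, -1.4]
opening: 0.413
```

```bash
cat >> h.py <<'E'
CTR=np.array([.5435,-.183,0]);YAW=np.radians(-13.0)
RB=cv2.Rodrigues(np.array([0,0,YAW]))[0]
XO,HO=.005,.051   # TCP in module frame
def rep(s,tgt=None):
    p=np.array(s['position']);R=np.array(s['tcp_rot']);b=RB.T@(p-CTR)
    xa=RB.T@R[:,0];tilt=np.degrees(np.arcsin(xa[2]));dy=np.degrees(np.arctan2(xa[1],xa[0]))
    print('t',round(s['time_s'],2),'TCP base mm',np.round(b*1e3,2),'tilt %.2f yawerr %.2f'%(tilt,dy),'F base',np.round(RB.T@np.array(s['force']),2),'op %.3f'%s['opening'])
    if tgt is not None: print('shift share to',tgt,np.round(R.T@RB@(np.array(tgt)*1e-3-b)/.08,4))
E
python3 - <<'E'
from h import *
from rig import bot,eyes
s=bot.read_state();rep(s,[-24,4.5,110]);rep(s,[-24,4.5,74.1])
d=eyes.capture('side');im=d['image'];np.savez('side2.npz',**d)
e=eyes.capture('top');np.savez('top2.npz',**e)
a=cv2.resize(im[60:200,190:330],(560,560),interpolation=cv2.INTER_CUBIC)
cv2.imwrite('pics/s2.png',a)
E
```

```text
t 7.1 TCP base mm [-27.93   5.42 149.51] tilt 15.65 yawerr 0.05 F base [ 0.24  0.16 -1.44] op 0.413
shift share to [-24, 4.5, 110] [-0.0859  0.4888 -0.0125]
t 7.1 TCP base mm [-27.93   5.42 149.51] tilt 15.65 yawerr 0.05 F base [ 0.24  0.16 -1.44] op 0.413
shift share to [-24, 4.5, 74.1] [-0.207   0.9209 -0.0133]
```

View pics/s2.png

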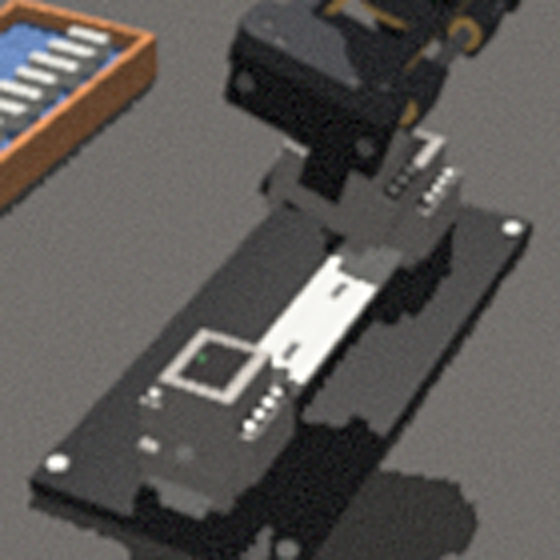

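>>> {"op": "arm_command", "data": {
  "translation": [
    [-0.086,0.489,-0.012],
    [-0.15,0.7,-0.013],
    [-0.18,0.83,-0.013],
    [-0.207,0.921,-0.013],
    [-0.207,0.921,-0.013]
  ],
  "rotation": [
    [0,0,0],
    [0,0,0],
    [0,0,0],
    [0,0,0],
    [0,0,0]
  ],
  "grip": [1,1,1,1,1]
}}

```text
time_s: 7.7
position: [0.5292, -0.1767, 0.0775]
tcp_rot: [[0.935, 0.276, 0.225], [-0.215, -0.066, 0.974], [0.283, -0.959, -0.002]]
force: [3.0, 0.6, 3.2]
opening: 0.411
```

Run:
```python
from h import *
from rig import bot
s=bot.read_state();rep(s,[-20,4.5,74.1]);rep(s,[-24,4.5,74.1])
```

```text
t 7.7 TCP base mm [-15.35   2.92  77.55] tilt 16.46 yawerr 0.06 F base [2.8  1.27 3.24] op 0.411
shift share to [-20, 4.5, 74.1] [-0.068   0.0248  0.0198]
t 7.7 TCP base mm [-15.35   2.92  77.55] tilt 16.46 yawerr 0.06 F base [2.8  1.27 3.24] op 0.411
shift share to [-24, 4.5, 74.1] [-0.1159  0.0107  0.0199]
```

>>> {"op": "arm_command", "data": {
  "translation": [
    [0,0,0]
  ],
  "rotation": [
    [0,0,0]
  ],
  "grip": [1]
}}

```text
time_s: 7.8
position: [0.5287, -0.1769, 0.0775]
tcp_rot: [[0.935, 0.275, 0.224], [-0.214, -0.066, 0.975], [0.283, -0.959, -0.003]]
force: [2.2, 1.3, 4.1]
opening: 0.412
```

Run:
```python
from h import *
from rig import bot,eyes
s=bot.read_state();rep(s,[-24,4.5,110]);rep(s,[-24,4.5,74.1])
print(s['joint_positions'],s['qvel'])
d=eyes.capture('side');im=d['image']
a=cv2.resize(im[60:180,210:330],(720,600),interpolation=cv2.INTER_CUBIC)
cv2.imwrite('pics/s3.png',a)
```

```text
t 7.8 TCP base mm [-15.79   2.66  77.46] tilt 16.42 yawerr 0.09 F base [1.82 1.74 4.08] op 0.412
shift share to [-24, 4.5, 110] [ 0.0166 -0.4192  0.022 ]
t 7.8 TCP base mm [-15.79   2.66  77.46] tilt 16.42 yawerr 0.09 F base [1.82 1.74 4.08] op 0.412
shift share to [-24, 4.5, 74.1] [-0.1103  0.0113  0.0232]
[ -32.77359824   37.21055616  111.0452081    18.60513534   17.04034216
 -126.94673327] [-0.2240948   0.01838156  0.50004135 -0.1029304  -0.20551569 -0.15067912]
```

View pics/s3.png

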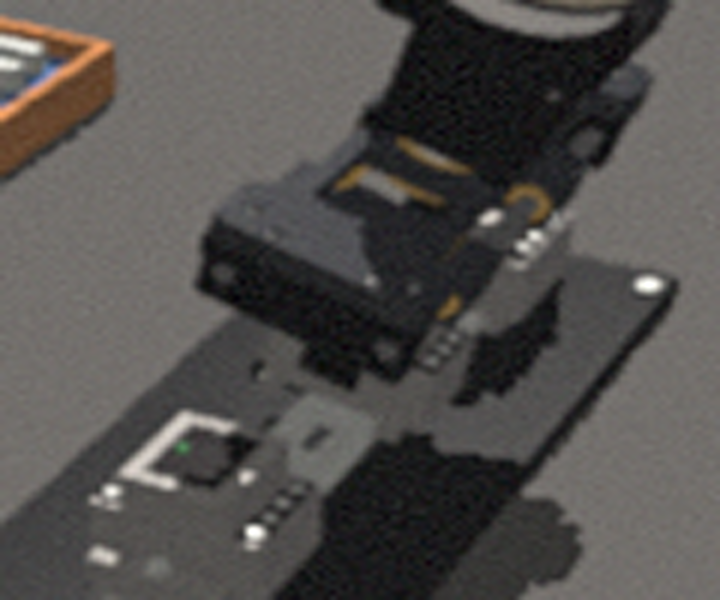

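>>> {"op": "arm_command", "data": {
  "translation": [
    [0.06,-0.2,0],
    [0.127,-0.43,0],
    [0.127,-0.43,0]
  ],
  "rotation": [
    [0,0,0],
    [0,0,0],
    [0,0,0]
  ],
  "grip": [1,1,1]
}}

```text
time_s: 8.15
position: [0.5266, -0.1761, 0.1132]
tcp_rot: [[0.936, 0.272, 0.224], [-0.215, -0.064, 0.975], [0.279, -0.96, -0.002]]
force: [0.1, -0.5, -2.7]
opening: 0.413
```

Run:
```python
from h import *
from rig import bot
s=bot.read_state();rep(s,[-26,4.5,110]);print(s['joint_positions'],s['qvel'])
```

```text
t 8.15 TCP base mm [-18.02   2.93 113.16] tilt 16.21 yawerr 0.09 F base [ 0.2  -0.49 -2.68] op 0.413
shift share to [-26, 4.5, 110] [-0.1068  0.01    0.0198]
[ -32.82700607   32.99451912  110.21499273   14.38676631   22.10132617
 -122.5456389 ] [-0.0516239   2.13238973  1.13249378  1.4324757  -1.63665461 -1.50074499]
```

>>> {"op": "arm_command", "data": {
  "translation": [
    [-0.05,0.005,0.01],
    [-0.107,0.01,0.02],
    [-0.107,0.01,0.02]
  ],
  "rotation": [
    [0,0,0],
    [0,0,0],
    [0,0,0]
  ],
  "grip": [1,1,1]
}}

```text
time_s: 8.45
position: [0.5161, -0.1708, 0.1067]
tcp_rot: [[0.938, 0.265, 0.225], [-0.217, -0.059, 0.974], [0.272, -0.962, 0.002]]
force: [0.1, -0.2, -1.7]
opening: 0.413
```

Run:
```python
from h import *
from rig import bot
s=bot.read_state();rep(s,[-26,4.5,110]);rep(s,[-26,4.5,90]);rep(s,[-24,4.5,74.1]);print(s['joint_positions'],s['qvel'])
```

```text
t 8.45 TCP base mm [-29.47   5.71 106.7 ] tilt 15.75 yawerr -0.02 F base [ 0.13 -0.22 -1.72] op 0.413
shift share to [-26, 4.5, 110] [ 0.0529 -0.028  -0.015 ]
t 8.45 TCP base mm [-29.47   5.71 106.7 ] tilt 15.75 yawerr -0.02 F base [ 0.13 -0.22 -1.72] op 0.413
shift share to [-26, 4.5, 90] [-0.015   0.2126 -0.0155]
t 8.45 TCP base mm [-29.47   5.71 106.7 ] tilt 15.75 yawerr -0.02 F base [ 0.13 -0.22 -1.72] op 0.413
shift share to [-24, 4.5, 74.1] [-0.0449  0.4107 -0.0158]
[ -32.99744938   33.2678671   111.73949445   15.39058957   20.86673303
 -123.71404883] [-0.04851425 -0.1895557  -1.17679444 -0.35424092 -0.17974355  0.59286535]
```

>>> {"op": "arm_command", "data": {
  "translation": [
    [0,0,0],
    [0,0,0],
    [0,0,0],
    [0,0,0]
  ],
  "rotation": [
    [0,0,0],
    [0,0,0],
    [0,0,0],
    [0,0,0]
  ],
  "grip": [1,1,1,1]
}}

```text
time_s: 8.85
position: [0.5182, -0.1721, 0.1083]
tcp_rot: [[0.937, 0.269, 0.225], [-0.216, -0.062, 0.974], [0.276, -0.961, -0.0]]
force: [-1.0, 0.5, -2.8]
opening: 0.414
```

Run:
```python
from h import *
from rig import bot,eyes,models
s=bot.read_state();rep(s,[-29,4.5,90]);rep(s,[-29,4.5,74.1])
d=eyes.capture('wrist');im=d['image'];np.savez('wrist2.npz',p=s['position'],R=s['tcp_rot'],**d)
t=eyes.capture('top')['image']
a=cv2.resize(im,(560,420));b=cv2.resize(t[140:210,300:370],(420,420),interpolation=cv2.INTER_CUBIC)
o=np.hstack([im[:,:380],cv2.resize(t[130:210,290:370],(384,384),interpolation=cv2.INTER_CUBIC)])
cv2.imwrite('pics/w2.png',o)
```

```text
t 8.85 TCP base mm [-27.13   4.92 108.25] tilt 16.02 yawerr 0.01 F base [-1.06  0.26 -2.76] op 0.414
shift share to [-29, 4.5, 90] [-0.0855  0.2129 -0.0053]
t 8.85 TCP base mm [-27.13   4.92 108.25] tilt 16.02 yawerr 0.01 F base [-1.06  0.26 -2.76] op 0.414
shift share to [-29, 4.5, 74.1] [-0.1404  0.4039 -0.0053]
```

View pics/w2.png

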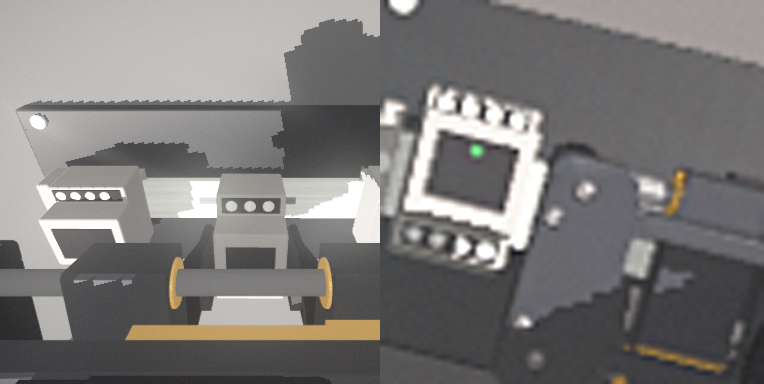

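Run:
```python
from h import *
d=dict(np.load('wrist2.npz'));im=d['image'];g=cv2.cvtColor(im,cv2.COLOR_BGR2GRAY).astype(float)
H=d['hand_eye']
def pw(P):# world->px
    q=d['R'].T@(np.asarray(P)-d['p']);q=H[:3,:3].T@(q-H[:3,3]);q=d['mtx']@q;return q[:2]/q[2]
def pt(q): q=H[:3,:3].T@(np.asarray(q)-H[:3,3]);q=d['mtx']@q;return q[:2]/q[2]
for c in(150,160,180,200,205,295,305,330):
    col=g[150:240,c];gr=np.diff(cv2.GaussianBlur(col[:,None],(1,3),0)[:,0]);i=np.argsort(-abs(gr))[:4];i.sort()
    out=[]
    for k in i:
        w=wonz(d,((c+.5)/.64-.5,(150+k+.5+.5)/.64-.5),.027);b=RB.T@(w-CTR);out.append((150+k,int(gr[k]),round(b[0]*1e3,1)))
    print(c,out)
print('pred px of module pts')
for n,x,h in(('near bottom h9',-32,9),('wall bottom',-24,0),('near top h40',-32,40),('block near base',-20,40),('block near top',-20,58),('block far top',20,58)):
    print(n,[np.round(pt([(x*1e-3-XO),(HO-h*1e-3),y]),1) for y in(-.018,.018)])
cv2.imwrite('pics/w3.png',cv2.resize(im[90:280,130:370],(768,608),interpolation=cv2.INTER_CUBIC)[:600])
```

```text
150 [(np.int64(176), 28, np.float64(-30.2)), (np.int64(177), 39, np.float64(-29.4)), (np.int64(178), 18, np.float64(-28.5)), (np.int64(217), -17, np.float64(9.0))]
160 [(np.int64(176), 30, np.float64(-30.2)), (np.int64(177), 36, np.float64(-29.4)), (np.int64(216), -32, np.float64(8.0)), (np.int64(217), -53, np.float64(9.0))]
180 [(np.int64(177), 40, np.float64(-29.4)), (np.int64(216), -32, np.float64(8.0)), (np.int64(217), -63, np.float64(9.0)), (np.int64(218), -31, np.float64(10.1))]
200 [(np.int64(177), 38, np.float64(-29.4)), (np.int64(216), -30, np.float64(8.0)), (np.int64(217), -60, np.float64(9.0)), (np.int64(218), -30, np.float64(10.1))]
205 [(np.int64(176), 31, np.float64(-30.3)), (np.int64(177), 37, np.float64(-29.4)), (np.int64(217), -60, np.float64(9.0)), (np.int64(218), -31, np.float64(10.1))]
295 [(np.int64(176), 32, np.float64(-30.3)), (np.int64(177), 49, np.float64(-29.4)), (np.int64(217), -67, np.float64(9.0)), (np.int64(218), -32, np.float64(10.0))]
305 [(np.int64(176), 29, np.float64(-30.3)), (np.int64(177), 46, np.float64(-29.5)), (np.int64(217), -50, np.float64(8.9)), (np.int64(218), -46, np.float64(10.0))]
330 [(np.int64(176), 29, np.float64(-30.3)), (np.int64(177), 44, np.float64(-29.5)), (np.int64(217), -46, np.float64(8.9)), (np.int64(218), -42, np.float64(10.0))]
pred px of module pts
near bottom h9 [array([225.2, 173.1]), array([282.5, 173.1])]
wall bottom [array([226.5, 181.4]), array([280.7, 181.5])]
near top h40 [array([220.5, 187.4]), array([288.5, 187.5])]
block near base [array([221.1, 208.7]), array([287.7, 208.7])]
block near top [array([217.6, 222. ]), array([292.1, 222. ])]
block far top [array([220.1, 292.4]), array([288.8, 292.5])]
```

View pics/w3.png

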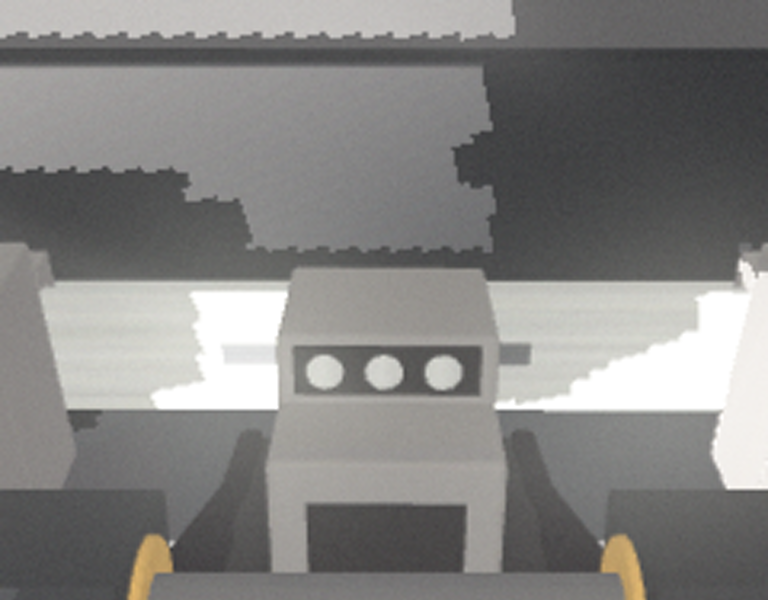

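Run:
```python
from h import *
from scipy.optimize import least_squares
d=dict(np.load('wrist2.npz'));H=d['hand_eye']
def pt(q): q=H[:3,:3].T@(np.asarray(q)-H[:3,3]);q=d['mtx']@q;return q[:2]/q[2]
obs=[(-32,9,295,485,268),(-32,40,280,497,341),(-20,40,274,500,402),(-20,58,268,506,460)]
def pred(x,h,y,p):
    a=p[2];dx=(x-p[0])*1e-3;dh=(h-p[1])*1e-3  # module about TCP, extra tilt a (foot up)
    X=np.cos(a)*dx-np.sin(a)*dh;Hh=np.sin(a)*dx+np.cos(a)*dh
    return pt([X,-Hh,y*1e-3+p[3]*1e-3])
def f(p,full=False):
    r=[]
    for x,h,c0,c1,row in obs:
        for y,c in((-18,c0),(18,c1)):
            q=pred(x,h,y,p);r+=[q[0]-(130+c/3.2-.3),q[1]-(90+row/3.2-.3)]
    return np.array(r)
s=least_squares(f,[5,51,0,0],loss='soft_l1');print(s.x[:2],np.degrees(s.x[2]),s.x[3],np.round(s.fun,1))
s2=least_squares(lambda q:f([5,51,q[0],q[1]]),[0,0]);print(np.degrees(s2.x[0]),s2.x[1],np.round(s2.fun,1))
```

```text
[ 0.48283665 51.79323538] -7.20748053143733 -1.8351002068952682 [-0.2  0.1 -1.1  0.1 -0.7 -0.9  0.5 -0.9  2.2  0.1 -1.5  0.2  0.4  0.4
  0.4  0.4]
-9.682402180219032 -1.8647059709967286 [-1.  -8.2 -0.3 -8.2 -1.7 -7.7  1.5 -7.6  1.4 -6.4 -0.8 -6.3 -0.6 -5.
  1.3 -4.9]
```

The wrist view and a fit to it show the module rotated about 7° and possibly shifted in the jaws, because the lip landed on the flange edge during the first descent. I'll set it back on the free mat spot and regrasp it cleanly.

>>> {"op": "arm_command", "data": {
  "translation": [
    [0.07,-0.25,0],
    [0.145,-0.505,0],
    [0.145,-0.505,0],
    [0.145,-0.505,0]
  ],
  "rotation": [
    [0,0,0],
    [0,0,0.07],
    [0,0,0.147],
    [0,0,0.147]
  ],
  "grip": [1,1,1,1]
}}

```text
time_s: 9.35
position: [0.5211, -0.1735, 0.1519]
tcp_rot: [[0.966, 0.128, 0.224], [-0.222, -0.032, 0.975], [0.131, -0.991, -0.002]]
force: [0.7, -0.5, -2.2]
opening: 0.413
```

>>> {"op": "arm_command", "data": {
  "translation": [
    [0,0,0.25],
    [0.01,0,0.55],
    [0.015,0,0.866]
  ],
  "rotation": [
    [0,0,0],
    [0,0,0],
    [0,0,0]
  ],
  "grip": [1,1,1]
}}

```text
time_s: 9.65
position: [0.5338, -0.1039, 0.1496]
tcp_rot: [[0.967, 0.122, 0.226], [-0.224, -0.027, 0.974], [0.125, -0.992, 0.001]]
force: [-0.6, -0.3, -2.1]
opening: 0.41
```

>>> {"op": "arm_command", "data": {
  "translation": [
    [0.005,0,0.29],
    [0.01,0,0.58],
    [0.015,0,0.866]
  ],
  "rotation": [
    [0,0,0],
    [0,0,0],
    [0,0,0]
  ],
  "grip": [1,1,1]
}}

```text
time_s: 9.95
position: [0.5504, -0.0362, 0.1497]
tcp_rot: [[0.967, 0.121, 0.225], [-0.223, -0.027, 0.974], [0.124, -0.992, 0.001]]
force: [0.4, 0.1, -1.6]
opening: 0.411
```

>>> {"op": "arm_command", "data": {
  "translation": [
    [0.005,0,0.29],
    [0.01,0,0.58],
    [0.015,0,0.866]
  ],
  "rotation": [
    [0,0,0],
    [0,0,0],
    [0,0,0]
  ],
  "grip": [1,1,1]
}}

```text
time_s: 10.25
position: [0.5671, 0.0309, 0.1497]
tcp_rot: [[0.967, 0.121, 0.225], [-0.223, -0.027, 0.974], [0.124, -0.992, 0.001]]
force: [0.6, -0.3, -1.9]
opening: 0.407
```

>>> {"op": "arm_command", "data": {
  "translation": [
    [0.005,0,0.29],
    [0.01,0,0.58],
    [0.015,0,0.866],
    [0.015,0,0.866],
    [0.015,0,0.866]
  ],
  "rotation": [
    [0,0,0],
    [0,0,0],
    [0,0,0],
    [0,0,0],
    [0,0,0]
  ],
  "grip": [1,1,1,1,1]
}}

```text
time_s: 10.75
position: [0.5837, 0.0973, 0.1499]
tcp_rot: [[0.967, 0.12, 0.223], [-0.222, -0.028, 0.975], [0.124, -0.992, -0.0]]
force: [-0.1, 0.9, -2.3]
opening: 0.409
```

>>> {"op": "arm_command", "data": {
  "translation": [
    [-0.04,0.32,0],
    [-0.08,0.64,0],
    [-0.121,0.967,0],
    [-0.121,0.967,0]
  ],
  "rotation": [
    [0,0,0],
    [0,0,0],
    [0,0,0],
    [0,0,0]
  ],
  "grip": [1,1,1,1]
}}

```text
time_s: 11.15
position: [0.5816, 0.0957, 0.0694]
tcp_rot: [[0.967, 0.113, 0.226], [-0.225, -0.028, 0.974], [0.117, -0.993, -0.002]]
force: [-1.8, -0.9, -2.0]
opening: 0.408
```

>>> {"op": "arm_command", "data": {
  "translation": [
    [-0.01,0.08,0],
    [-0.018,0.14,0],
    [-0.018,0.14,0],
    [-0.018,0.14,0]
  ],
  "rotation": [
    [0,0,0],
    [0,0,0],
    [0,0,0],
    [0,0,0]
  ],
  "grip": [1,1,1,1]
}}

```text
time_s: 11.55
position: [0.5856, 0.0968, 0.0625]
tcp_rot: [[0.967, 0.124, 0.225], [-0.223, -0.028, 0.974], [0.127, -0.992, 0.0]]
force: [-0.2, 0.5, -2.6]
opening: 0.41
```

>>> {"op": "arm_command", "data": {
  "translation": [
    [-0.002,0.02,0],
    [-0.005,0.04,0],
    [-0.005,0.04,0]
  ],
  "rotation": [
    [0,0,0],
    [0,0,0],
    [0,0,0]
  ],
  "grip": [1,1,1]
}}

```text
time_s: 11.85
position: [0.585, 0.097, 0.0585]
tcp_rot: [[0.967, 0.122, 0.225], [-0.223, -0.028, 0.974], [0.125, -0.992, -0.0]]
force: [-0.5, -0.3, -2.1]
opening: 0.41
```

>>> {"op": "arm_command", "data": {
  "translation": [
    [-0.002,0.02,0],
    [-0.004,0.03,0],
    [-0.004,0.03,0]
  ],
  "rotation": [
    [0,0,0],
    [0,0,0],
    [0,0,0]
  ],
  "grip": [1,1,1]
}}

```text
time_s: 12.15
position: [0.5849, 0.0969, 0.0558]
tcp_rot: [[0.967, 0.122, 0.225], [-0.223, -0.028, 0.974], [0.125, -0.992, -0.0]]
force: [0.9, 0.5, -2.2]
opening: 0.412
```

>>> {"op": "arm_command", "data": {
  "translation": [
    [-0.002,0.013,0],
    [-0.002,0.013,0],
    [-0.002,0.013,0]
  ],
  "rotation": [
    [0,0,0],
    [0,0,0],
    [0,0,0]
  ],
  "grip": [1,1,1]
}}

```text
time_s: 12.45
position: [0.585, 0.0969, 0.0549]
tcp_rot: [[0.967, 0.122, 0.225], [-0.223, -0.028, 0.974], [0.125, -0.992, -0.0]]
force: [-0.5, 0.6, -2.0]
opening: 0.412
```

>>> {"op": "arm_command", "data": {
  "translation": [
    [-0.001,0.01,0],
    [-0.001,0.01,0],
    [-0.001,0.01,0],
    [-0.001,0.01,0],
    [-0.001,0.01,0]
  ],
  "rotation": [
    [0,0,0],
    [0,0,0],
    [0,0,0],
    [0,0,0],
    [0,0,0]
  ],
  "grip": [1,0,-0.3,-0.3,-0.3]
}}

```text
time_s: 12.95
position: [0.5853, 0.0969, 0.0544]
tcp_rot: [[0.967, 0.123, 0.225], [-0.223, -0.028, 0.974], [0.126, -0.992, 0.0]]
force: [0.8, 1.1, -0.1]
opening: 0.631
```

>>> {"op": "arm_command", "data": {
  "translation": [
    [0.02,0.01,0],
    [0.05,0.02,0],
    [0.05,0.02,0],
    [0.05,0.02,0],
    [0.05,0.02,0]
  ],
  "rotation": [
    [0,0,0.06],
    [0,0,0.12],
    [0,0,0.12],
    [0,0,0.12],
    [0,0,0.12]
  ],
  "grip": [-0.3,-0.3,-0.3,-0.3,-0.3]
}}

```text
time_s: 13.45
position: [0.588, 0.0961, 0.0529]
tcp_rot: [[0.974, -0.001, 0.225], [-0.225, -0.0, 0.974], [-0.001, -1.0, -0.0]]
force: [-0.4, -0.0, -0.9]
opening: 0.647
```

Run:
```python
from h import *
from rig import bot,eyes,models
s=bot.read_state();rep(s)
d=eyes.capture('wrist');np.savez('wrist3.npz',p=s['position'],R=s['tcp_rot'],**d);print(s['position'],np.round(s['tcp_rot'],3))
cv2.imwrite('pics/w4.png',cv2.resize(d['image'][100:350,150:400],(600,600),interpolation=cv2.INTER_CUBIC))
```

```text
t 13.45 TCP base mm [-19.46 281.96  52.87] tilt -0.05 yawerr 0.01 F base [-0.41 -0.12 -0.85] op 0.647
[0.58797038 0.09611286 0.05287359] [[ 0.974 -0.001  0.225]
 [-0.225 -0.     0.974]
 [-0.001 -1.    -0.   ]]
```

View pics/w4.png

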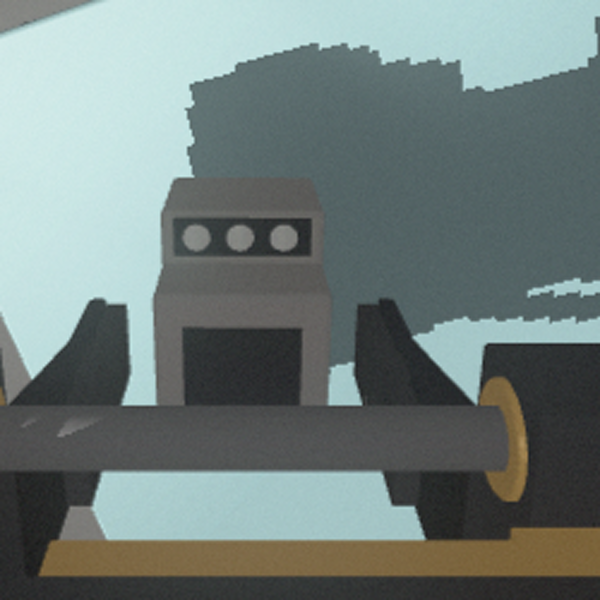

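```bash
cat > fit.py <<'E'
from h import *
from scipy.optimize import least_squares
def fit(f,obs,o,sc,free,p0):
    d=dict(np.load(f));H=d['hand_eye']
    def pt(q): q=H[:3,:3].T@(np.asarray(q)-H[:3,3]);q=d['mtx']@q;return q[:2]/q[2]
    def r(v):
        p=np.array(p0,float);p[free]=v;out=[];a=p[2]
        for x,h,c0,c1,row in obs:
            dx=(x-p[0])*1e-3;dh=(h-p[1])*1e-3
            for y,c in((-18,c0),(18,c1)):
                u=pt([np.cos(a)*dx-np.sin(a)*dh,-np.sin(a)*dx-np.cos(a)*dh,(y+p[3])*1e-3])
                out+=[u[0]-(o[0]+c/sc-.3),u[1]-(o[1]+row/sc-.3)]
        return np.array(out)
    s=least_squares(r,np.array(p0,float)[free],loss='soft_l1');print(free,np.round(s.x,3),np.round(s.fun,1))
E
python3 - <<'E'
from fit import *
o=[(-32,9,175,312,178),(-32,40,163,322,212),(-20,40,160,325,264),(-20,58,155,330,296)]
fit('wrist3.npz',o,(150,100),2.4,[0,1,2,3],[5,49,0,0]);fit('wrist3.npz',o,(150,100),2.4,[0,3],[5,49,0,0])
fit('wrist3.npz',o,(150,100),2.4,[0,1,3],[5,49,0,0])
E
```

```text
[0, 1, 2, 3] [ 4.2930e+00  5.2111e+01 -3.0000e-03 -1.9190e+00] [-0.3 -0.  -0.4 -0.  -0.5  0.4  0.8  0.4  1.5 -0.2 -1.2 -0.2 -0.3 -0.1
  0.7 -0.1]
[0, 3] [ 5.403 -1.907] [-0.8 -0.4  0.2 -0.3 -1.2  0.1  1.6  0.1  0.8 -0.1 -0.5 -0.  -1.1  0.2
  1.5  0.3]
[0, 1, 3] [ 4.408 51.811 -1.917] [-0.3  0.1 -0.3  0.1 -0.6  0.3  0.9  0.4  1.4 -0.2 -1.1 -0.2 -0.3 -0.2
  0.7 -0.2]
```

>>> {"op": "arm_command", "data": {
  "translation": [
    [0,0,0],
    [0,0,0],
    [0,0,0],
    [0,0,0],
    [0,0,0]
  ],
  "rotation": [
    [0,0,0],
    [0,0,0],
    [0,0,0],
    [0,0,0],
    [0,0,0]
  ],
  "grip": [1,1,1,1,1]
}}

```text
time_s: 14.0
position: [0.589, 0.096, 0.0531]
tcp_rot: [[0.974, -0.0, 0.225], [-0.225, 0.0, 0.974], [-0.0, -1.0, 0.0]]
force: [-0.6, 0.6, -0.0]
opening: 0.411
```

>>> {"op": "arm_command", "data": {
  "translation": [
    [0,0,0],
    [0,0,0],
    [0,0,0]
  ],
  "rotation": [
    [0,0,0],
    [0,0,0],
    [0,0,0]
  ],
  "grip": [1,1,1]
}}

```text
time_s: 14.3
position: [0.589, 0.096, 0.0531]
tcp_rot: [[0.974, -0.0, 0.225], [-0.225, 0.0, 0.974], [-0.0, -1.0, 0.0]]
force: [-0.8, 0.4, 0.4]
opening: 0.41
```

Run:
```python
from h import *
from rig import bot
s=bot.read_state();rep(s);print(s['position'],np.round(s['tcp_rot'],3))
```

```text
t 14.3 TCP base mm [-18.43 282.11  53.12] tilt -0.01 yawerr 0.01 F base [-0.86  0.19  0.44] op 0.410
[0.58900492 0.09602585 0.05312416] [[ 0.974 -0.     0.225]
 [-0.225  0.     0.974]
 [-0.    -1.     0.   ]]
```

>>> {"op": "arm_command", "data": {
  "translation": [
    [0,-0.15,0],
    [0,-0.45,0],
    [0,-0.75,0],
    [0,-1,0]
  ],
  "rotation": [
    [0,0,0],
    [0,0,0],
    [0,0,0],
    [0,0,0]
  ],
  "grip": [1,1,1,1]
}}

```text
time_s: 14.7
position: [0.5893, 0.0959, 0.1347]
tcp_rot: [[0.974, 0.001, 0.225], [-0.225, -0.0, 0.974], [0.001, -1.0, 0.0]]
force: [1.2, 0.1, -1.8]
opening: 0.415
```

>>> {"op": "arm_command", "data": {
  "translation": [
    [-0.01,-0.02,-0.25],
    [-0.02,-0.04,-0.55],
    [-0.033,-0.05,-0.867]
  ],
  "rotation": [
    [0,0,0],
    [0,0,0],
    [0,0,0]
  ],
  "grip": [1,1,1]
}}

```text
time_s: 15.0
position: [0.5709, 0.0286, 0.1381]
tcp_rot: [[0.975, 0.001, 0.224], [-0.224, -0.0, 0.975], [0.001, -1.0, -0.0]]
force: [0.5, 0.7, -1.6]
opening: 0.413
```

>>> {"op": "arm_command", "data": {
  "translation": [
    [-0.01,-0.02,-0.29],
    [-0.02,-0.04,-0.58],
    [-0.033,-0.05,-0.867]
  ],
  "rotation": [
    [0,0,0],
    [0,0,0],
    [0,0,0]
  ],
  "grip": [1,1,1]
}}

```text
time_s: 15.3
position: [0.5525, -0.039, 0.1418]
tcp_rot: [[0.974, 0.001, 0.225], [-0.225, -0.0, 0.974], [0.001, -1.0, -0.0]]
force: [-0.3, 0.4, -2.1]
opening: 0.411
```

>>> {"op": "arm_command", "data": {
  "translation": [
    [-0.01,-0.02,-0.29],
    [-0.02,-0.04,-0.58],
    [-0.033,-0.05,-0.867]
  ],
  "rotation": [
    [0,0,0],
    [0,0,0],
    [0,0,0]
  ],
  "grip": [1,1,1]
}}

```text
time_s: 15.6
position: [0.5344, -0.106, 0.1458]
tcp_rot: [[0.974, 0.001, 0.225], [-0.225, -0.0, 0.974], [0.001, -1.0, -0.0]]
force: [0.8, 1.1, -2.0]
opening: 0.408
```

>>> {"op": "arm_command", "data": {
  "translation": [
    [-0.01,-0.02,-0.29],
    [-0.02,-0.04,-0.58],
    [-0.033,-0.05,-0.867],
    [-0.033,-0.05,-0.867],
    [-0.033,-0.05,-0.867]
  ],
  "rotation": [
    [0,0,0],
    [0,0,-0.06],
    [0,0,-0.14],
    [0,0,-0.21],
    [0,0,-0.267]
  ],
  "grip": [1,1,1,1,1]
}}

```text
time_s: 16.1
position: [0.5157, -0.1727, 0.1498]
tcp_rot: [[0.936, 0.271, 0.226], [-0.217, -0.063, 0.974], [0.278, -0.961, -0.0]]
force: [-0.3, 0.6, -1.7]
opening: 0.413
```

>>> {"op": "arm_command", "data": {
  "translation": [
    [0,0,0],
    [0,0,0],
    [0,0,0],
    [0,0,0]
  ],
  "rotation": [
    [0,0,0],
    [0,0,0],
    [0,0,0],
    [0,0,0]
  ],
  "grip": [1,1,1,1]
}}

```text
time_s: 16.5
position: [0.5174, -0.1722, 0.1494]
tcp_rot: [[0.937, 0.27, 0.224], [-0.215, -0.062, 0.975], [0.277, -0.961, -0.0]]
force: [0.1, -0.2, -1.4]
opening: 0.41
```

Run:
```python
from h import *
from rig import bot
s=bot.read_state();rep(s,[-29,4.5,82]);rep(s,[-29,4.5,72.5])
```

```text
t 16.5 TCP base mm [-27.88   4.63 149.4 ] tilt 16.06 yawerr 0.05 F base [ 0.1  -0.13 -1.44] op 0.410
shift share to [-29, 4.5, 82] [-0.2466  0.8058 -0.0012]
t 16.5 TCP base mm [-27.88   4.63 149.4 ] tilt 16.06 yawerr 0.05 F base [ 0.1  -0.13 -1.44] op 0.410
shift share to [-29, 4.5, 72.5] [-0.2795  0.9199 -0.0011]
```

>>> {"op": "arm_command", "data": {
  "translation": [
    [-0.07,0.2,0],
    [-0.15,0.4,0],
    [-0.22,0.6,0],
    [-0.295,0.792,0],
    [-0.295,0.792,0]
  ],
  "rotation": [
    [0,0,0],
    [0,0,0],
    [0,0,0],
    [0,0,0],
    [0,0,0]
  ],
  "grip": [1,1,1,1,1]
}}

```text
time_s: 17.0
position: [0.5107, -0.17, 0.0798]
tcp_rot: [[0.938, 0.265, 0.225], [-0.217, -0.059, 0.974], [0.272, -0.962, 0.002]]
force: [-0.2, -0.0, -1.8]
opening: 0.41
```

>>> {"op": "arm_command", "data": {
  "translation": [
    [0,0,0],
    [0,0,0],
    [0,0,0]
  ],
  "rotation": [
    [0,0,0],
    [0,0,0],
    [0,0,0]
  ],
  "grip": [1,1,1]
}}

```text
time_s: 17.3
position: [0.5121, -0.1712, 0.0826]
tcp_rot: [[0.936, 0.271, 0.225], [-0.216, -0.063, 0.974], [0.278, -0.961, -0.001]]
force: [0.4, -0.2, -1.7]
opening: 0.412
```

Run:
```python
from h import *
from rig import bot
s=bot.read_state();rep(s,[-33,4.5,82]);rep(s,[-33,4.5,72.5])
```

```text
t 17.3 TCP base mm [-33.25   4.45  82.64] tilt 16.13 yawerr 0.03 F base [ 0.42 -0.1  -1.73] op 0.412
shift share to [-33, 4.5, 82] [0.0008 0.0085 0.0007]
t 17.3 TCP base mm [-33.25   4.45  82.64] tilt 16.13 yawerr 0.03 F base [ 0.42 -0.1  -1.73] op 0.412
shift share to [-33, 4.5, 72.5] [-0.0322  0.1226  0.0008]
```

Settled and free of contact. I'll descend slowly to hook height.

>>> {"op": "arm_command", "data": {
  "translation": [
    [-0.01,0.04,0],
    [-0.02,0.08,0],
    [-0.032,0.122,0],
    [-0.032,0.122,0],
    [-0.032,0.122,0]
  ],
  "rotation": [
    [0,0,0],
    [0,0,0],
    [0,0,0],
    [0,0,0],
    [0,0,0]
  ],
  "grip": [1,1,1,1,1]
}}

```text
time_s: 17.8
position: [0.5115, -0.1708, 0.0713]
tcp_rot: [[0.937, 0.268, 0.225], [-0.216, -0.062, 0.974], [0.275, -0.961, 0.0]]
force: [-0.6, 0.2, -2.3]
opening: 0.411
```

Run:
```python
from h import *
from rig import bot,eyes
s=bot.read_state();rep(s,[-23,4.5,72.5]);rep(s,[-33,4.5,72.5])
d=eyes.capture('wrist');np.savez('wrist5.npz',p=s['position'],R=s['tcp_rot'],**d)
im=d['image'][100:240,170:350];cv2.imwrite('pics/w5.png',cv2.resize(im,(720,560),interpolation=cv2.INTER_CUBIC))
```

```text
t 17.8 TCP base mm [-33.97   4.68  71.31] tilt 15.99 yawerr -0.00 F base [-0.62  0.01 -2.25] op 0.411
shift share to [-23, 4.5, 72.5] [ 0.1359  0.0235 -0.0023]
t 17.8 TCP base mm [-33.97   4.68  71.31] tilt 15.99 yawerr -0.00 F base [-0.62  0.01 -2.25] op 0.411
shift share to [-33, 4.5, 72.5] [ 0.0157 -0.0109 -0.0023]
```

View pics/w5.png

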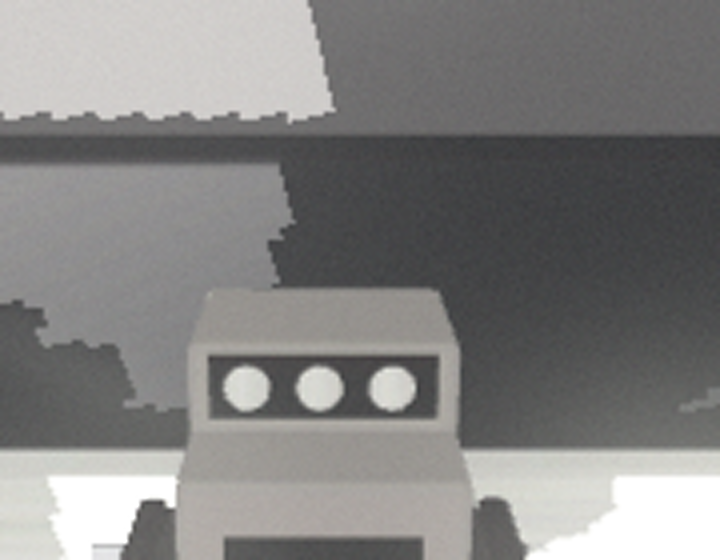

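Run:
```python
from fit import *
o=[(-32,9,208,440,290),(-32,40,188,460,345),(-20,40,184,464,434),(-20,58,178,470,484)]
fit('wrist5.npz',o,(170,100),4,[0,1,2,3],[5,49,0,0]);fit('wrist5.npz',o,(170,100),4,[0,1,3],[5,49,0,0])
d=dict(np.load('wrist5.npz'))
for z in(.024,.027):
    w=wonz(d,((170+40/4-.3+.2)/.64,(100+448/4-.3+.2)/.64),z);print(z,RB.T@(w-CTR)*1e3)
```

```text
[0, 1, 2, 3] [ 5.9920e+00  4.9892e+01  7.0000e-03 -1.9930e+00] [ 0.1  0.1 -0.2  0.1 -0.2  0.3  0.3  0.3  1.5 -0.5 -1.5 -0.5 -1.   0.1
  1.1  0.1]
[0, 1, 3] [ 5.765 50.546 -1.994] [ 0.2 -0.1 -0.3 -0.1 -0.2  0.3  0.2  0.4  1.6 -0.6 -1.6 -0.5 -0.8  0.2
  0.9  0.2]
0.024 [-29.96535487 -44.80800638  24.        ]
0.027 [-32.26975023 -43.92054567  27.        ]
```

>>> {"op": "arm_command", "data": {
  "translation": [
    [0.03,0.009,0],
    [0.06,0.018,0],
    [0.09,0.026,0],
    [0.12,0.035,0],
    [0.12,0.035,0]
  ],
  "rotation": [
    [0,0,0],
    [0,0,0],
    [0,0,0],
    [0,0,0],
    [0,0,0]
  ],
  "grip": [1,1,1,1,1]
}}

```text
time_s: 18.35
position: [0.522, -0.1734, 0.0717]
tcp_rot: [[0.936, 0.27, 0.225], [-0.216, -0.063, 0.974], [0.277, -0.961, -0.0]]
force: [-0.2, -0.1, -1.4]
opening: 0.412
```

>>> {"op": "arm_command", "data": {
  "translation": [
    [0.006,0.002,0],
    [0.012,0.004,0],
    [0.018,0.005,0],
    [0.024,0.007,0],
    [0.024,0.007,0]
  ],
  "rotation": [
    [0,0,0],
    [0,0,0],
    [0,0,0],
    [0,0,0],
    [0,0,0]
  ],
  "grip": [1,1,1,1,1]
}}

```text
time_s: 18.85
position: [0.5234, -0.1736, 0.0715]
tcp_rot: [[0.937, 0.269, 0.225], [-0.216, -0.062, 0.974], [0.276, -0.961, -0.0]]
force: [0.4, -0.2, -1.5]
opening: 0.414
```

Run:
```python
from h import *
from rig import bot
s=bot.read_state();rep(s,[-19,4.5,72.5])
```

```text
t 18.85 TCP base mm [-21.73   4.59  71.54] tilt 16.03 yawerr 0.00 F base [ 0.4  -0.15 -1.53] op 0.414
shift share to [-19, 4.5, 72.5] [ 0.0361 -0.0021 -0.0011]
```

>>> {"op": "arm_command", "data": {
  "translation": [
    [0.008,-0.008,0],
    [0.016,-0.009,0],
    [0.022,-0.007,0],
    [0.028,-0.005,0],
    [0.028,-0.005,0]
  ],
  "rotation": [
    [0,0,0],
    [0,0,0],
    [0,0,0],
    [0,0,0],
    [0,0,0]
  ],
  "grip": [1,1,1,1,1]
}}

```text
time_s: 19.35
position: [0.5254, -0.1741, 0.0726]
tcp_rot: [[0.937, 0.269, 0.225], [-0.216, -0.062, 0.974], [0.276, -0.961, -0.0]]
force: [0.1, -0.3, -1.7]
opening: 0.412
```

Run:
```python
from h import *
from rig import bot
s=bot.read_state();rep(s,[-18,4.5,72.5])
```

```text
t 19.35 TCP base mm [-19.66   4.61  72.56] tilt 16.03 yawerr 0.01 F base [ 0.21 -0.27 -1.68] op 0.412
shift share to [-18, 4.5, 72.5] [ 0.0197  0.0065 -0.0014]
```

Height is right and there is still no contact. I'll keep creeping forward in small steps.

>>> {"op": "arm_command", "data": {
  "translation": [
    [0.006,0.002,0],
    [0.012,0.0035,0],
    [0.012,0.0035,0]
  ],
  "rotation": [
    [0,0,0],
    [0,0,0],
    [0,0,0]
  ],
  "grip": [1,1,1]
}}

```text
time_s: 19.65
position: [0.5263, -0.1743, 0.0726]
tcp_rot: [[0.937, 0.269, 0.225], [-0.216, -0.062, 0.974], [0.276, -0.961, -0.0]]
force: [0.4, 0.2, -2.0]
opening: 0.409
```

>>> {"op": "arm_command", "data": {
  "translation": [
    [0.006,0.002,0],
    [0.012,0.0035,0],
    [0.012,0.0035,0]
  ],
  "rotation": [
    [0,0,0],
    [0,0,0],
    [0,0,0]
  ],
  "grip": [1,1,1]
}}

```text
time_s: 19.95
position: [0.5273, -0.1746, 0.0726]
tcp_rot: [[0.937, 0.269, 0.225], [-0.216, -0.062, 0.974], [0.276, -0.961, -0.0]]
force: [-0.4, 0.5, -1.1]
opening: 0.411
```

>>> {"op": "arm_command", "data": {
  "translation": [
    [0.006,0.002,0],
    [0.012,0.0035,0],
    [0.012,0.0035,0]
  ],
  "rotation": [
    [0,0,0],
    [0,0,0],
    [0,0,0]
  ],
  "grip": [1,1,1]
}}

```text
time_s: 20.25
position: [0.5283, -0.1748, 0.0726]
tcp_rot: [[0.937, 0.269, 0.225], [-0.216, -0.062, 0.974], [0.276, -0.961, -0.0]]
force: [0.6, 0.3, -2.0]
opening: 0.409
```

Run:
```python
from h import *
from rig import bot
s=bot.read_state();rep(s,[-15,4.5,72.5])
```

```text
t 20.25 TCP base mm [-16.67   4.6   72.55] tilt 16.03 yawerr 0.01 F base [ 0.47  0.43 -1.99] op 0.409
shift share to [-15, 4.5, 72.5] [ 0.0199  0.0064 -0.0012]
```

>>> {"op": "arm_command", "data": {
  "translation": [
    [0.006,0.002,0],
    [0.012,0.0035,0],
    [0.012,0.0035,0]
  ],
  "rotation": [
    [0,0,0],
    [0,0,0],
    [0,0,0]
  ],
  "grip": [1,1,1]
}}

```text
time_s: 20.55
position: [0.5293, -0.175, 0.0726]
tcp_rot: [[0.937, 0.269, 0.225], [-0.216, -0.062, 0.974], [0.276, -0.961, -0.0]]
force: [0.5, -0.2, -2.4]
opening: 0.408
```

>>> {"op": "arm_command", "data": {
  "translation": [
    [0.006,0.002,0],
    [0.012,0.0035,0],
    [0.012,0.0035,0]
  ],
  "rotation": [
    [0,0,0],
    [0,0,0],
    [0,0,0]
  ],
  "grip": [1,1,1]
}}

```text
time_s: 20.85
position: [0.5303, -0.1752, 0.0726]
tcp_rot: [[0.937, 0.269, 0.225], [-0.216, -0.062, 0.974], [0.276, -0.961, -0.0]]
force: [-0.1, -0.3, -2.1]
opening: 0.412
```

Run:
```python
from h import *
from rig import bot
s=bot.read_state();rep(s,[-15,4.5,72.5])
```

```text
t 20.85 TCP base mm [-14.63   4.6   72.55] tilt 16.03 yawerr 0.01 F base [-0.07 -0.33 -2.14] op 0.412
shift share to [-15, 4.5, 72.5] [-0.0046 -0.0006 -0.0012]
```

>>> {"op": "arm_command", "data": {
  "translation": [
    [0.006,0.002,0],
    [0.012,0.0035,0],
    [0.012,0.0035,0]
  ],
  "rotation": [
    [0,0,0],
    [0,0,0],
    [0,0,0]
  ],
  "grip": [1,1,1]
}}

```text
time_s: 21.15
position: [0.5307, -0.1752, 0.0724]
tcp_rot: [[0.937, 0.268, 0.225], [-0.216, -0.062, 0.974], [0.275, -0.961, 0.0]]
force: [-0.9, 0.4, -2.0]
opening: 0.409
```

>>> {"op": "arm_command", "data": {
  "translation": [
    [0.006,0.002,0],
    [0.012,0.0035,0],
    [0.012,0.0035,0]
  ],
  "rotation": [
    [0,0,0],
    [0,0,0],
    [0,0,0]
  ],
  "grip": [1,1,1]
}}

```text
time_s: 21.45
position: [0.531, -0.1751, 0.0722]
tcp_rot: [[0.937, 0.267, 0.224], [-0.216, -0.061, 0.974], [0.274, -0.962, 0.001]]
force: [-5.2, -0.1, -0.8]
opening: 0.412
```

Run:
```python
from h import *
from rig import bot
s=bot.read_state();rep(s,[-15,4.5,72.5])
```

```text
t 21.45 TCP base mm [-13.92   4.91  72.19] tilt 15.89 yawerr 0.02 F base [-5.07 -1.3  -0.84] op 0.412
shift share to [-15, 4.5, 72.5] [-0.0119 -0.0075 -0.0052]
```

>>> {"op": "arm_command", "data": {
  "translation": [
    [-0.003,-0.01,0],
    [-0.004,-0.021,0],
    [-0.004,-0.021,0]
  ],
  "rotation": [
    [0,0,0],
    [0,0,0],
    [0,0,0]
  ],
  "grip": [1,1,1]
}}

```text
time_s: 21.75
position: [0.5307, -0.1749, 0.0736]
tcp_rot: [[0.937, 0.267, 0.225], [-0.216, -0.061, 0.974], [0.274, -0.962, 0.001]]
force: [-2.5, 1.2, -4.7]
opening: 0.411
```

Run:
```python
from h import *
from rig import bot
s=bot.read_state();rep(s,[-14,4.5,72.5])
```

```text
t 21.75 TCP base mm [-14.28   5.04  73.57] tilt 15.91 yawerr 0.00 F base [-2.7   0.65 -4.72] op 0.411
shift share to [-14, 4.5, 72.5] [-0.0003  0.0138 -0.0068]
```

```bash
cat > plan.py <<'E'
from h import *
def wp(th,Xn=-24.9,dx=23.15,dh=40.1,dz=0):
    t=np.radians(th);return np.array([Xn+dx*np.cos(t)-dh*np.sin(t),27+dx*np.sin(t)+dh*np.cos(t)+dz])
def plan(C,th0,ths,**k):
    t=np.radians(th0);ax=np.array([np.cos(t),np.sin(t)]);ay=np.array([np.sin(t),-np.cos(t)])
    for th in ths:
        w=wp(th,**k);d=(w-np.array(C))/80;print(th,np.round(w,2),'tx %.4f ty %.4f rz %.4f'%(d@ax,d@ay,(th0-th)/60))
E
python3 - <<'E'
from plan import *
plan((-13.4,74.07),16.03,[16,14,12,10,8,6,4,2,0])
E
```

```text
16 [-13.7   71.93] tx -0.0110 ty 0.0247 rz 0.0005
14 [-12.14  71.51] tx 0.0063 ty 0.0351 rz 0.0338
12 [-10.59  71.04] tx 0.0233 ty 0.0461 rz 0.0672
10 [-9.06 70.51] tx 0.0398 ty 0.0577 rz 0.1005
8 [-7.56 69.93] tx 0.0559 ty 0.0699 rz 0.1338
6 [-6.07 69.3 ] tx 0.0716 ty 0.0826 rz 0.1672
4 [-4.6  68.62] tx 0.0869 ty 0.0959 rz 0.2005
2 [-3.16 67.88] tx 0.1016 ty 0.1097 rz 0.2338
0 [-1.75 67.1 ] tx 0.1159 ty 0.1240 rz 0.2672
```

>>> {"op": "arm_command", "data": {
  "translation": [
    [-0.011,0.025,0],
    [-0.003,0.03,0],
    [0.006,0.035,0],
    [0.015,0.04,0],
    [0.015,0.04,0]
  ],
  "rotation": [
    [0,0,0],
    [0,0,0.017],
    [0,0,0.034],
    [0,0,0.05],
    [0,0,0.05]
  ],
  "grip": [1,1,1,1,1]
}}

```text
time_s: 22.25
position: [0.5335, -0.1757, 0.0713]
tcp_rot: [[0.95, 0.219, 0.224], [-0.218, -0.05, 0.975], [0.225, -0.974, 0.0]]
force: [-4.1, 1.4, -0.3]
opening: 0.411
```

Run:
```python
from plan import *
from rig import bot
s=bot.read_state();rep(s);print(s['moment'],wp(13))
C=(-13.4+80*(.015*np.cos(.2798)+.04*np.sin(.2798)),74.07+80*(.015*np.sin(.2798)-.04*np.cos(.2798)));print(C)
plan(C,13.03,[12,11,10,9,8,7,6])
```

```text
t 22.25 TCP base mm [-11.4    4.84  71.34] tilt 13.01 yawerr 0.04 F base [-4.34  0.45 -0.26] op 0.411
[ 0.24340705  0.93674793 -0.04478863] [-11.36387028  71.27985651]
(np.float64(-11.36294418949521), np.float64(71.32584190963992))
12 [-10.59  71.04] tx 0.0086 ty 0.0057 rz 0.0172
11 [-9.83 70.78] tx 0.0172 ty 0.0110 rz 0.0338
10 [-9.06 70.51] tx 0.0257 ty 0.0164 rz 0.0505
9 [-8.31 70.23] tx 0.0341 ty 0.0220 rz 0.0672
8 [-7.56 69.93] tx 0.0424 ty 0.0277 rz 0.0838
7 [-6.81 69.62] tx 0.0507 ty 0.0336 rz 0.1005
6 [-6.07 69.3 ] tx 0.0588 ty 0.0396 rz 0.1172
```

>>> {"op": "arm_command", "data": {
  "translation": [
    [0.005,0.006,0],
    [0.013,0.011,0],
    [0.021,0.016,0],
    [0.029,0.022,0],
    [0.029,0.022,0]
  ],
  "rotation": [
    [0,0,0.017],
    [0,0,0.034],
    [0,0,0.05],
    [0,0,0.067],
    [0,0,0.067]
  ],
  "grip": [1,1,1,1,1]
}}

```text
time_s: 22.75
position: [0.5366, -0.1766, 0.0703]
tcp_rot: [[0.962, 0.153, 0.225], [-0.222, -0.035, 0.974], [0.157, -0.988, -0.0]]
force: [-1.4, 2.6, 0.4]
opening: 0.41
```

Run:
```python
from plan import *
from rig import bot
s=bot.read_state();rep(s);print(wp(9))
t=np.radians(13.03);C=(-11.36+80*(.029*np.cos(t)+.022*np.sin(t)),71.33+80*(.029*np.sin(t)-.022*np.cos(t)));print(C)
plan(C,9.01,[8,7,6,5,4,3,2],Xn=-25.3)
```

```text
t 22.75 TCP base mm [-8.2   4.72 70.29] tilt 9.02 yawerr 0.02 F base [-1.97  2.19  0.43] op 0.410
[-8.30803696 70.22776032]
(np.float64(-8.702923302334202), np.float64(70.13838621075391))
8 [-7.96 69.93] tx 0.0088 ty 0.0040 rz 0.0168
7 [-7.21 69.62] tx 0.0174 ty 0.0093 rz 0.0335
6 [-6.47 69.3 ] tx 0.0259 ty 0.0147 rz 0.0502
5 [-5.73 68.97] tx 0.0344 ty 0.0203 rz 0.0668
4 [-5.   68.62] tx 0.0427 ty 0.0260 rz 0.0835
3 [-4.28 68.26] tx 0.0509 ty 0.0319 rz 0.1002
2 [-3.56 67.88] tx 0.0590 ty 0.0379 rz 0.1168
```

>>> {"op": "arm_command", "data": {
  "translation": [
    [0.009,0.005,0],
    [0.017,0.01,0],
    [0.026,0.015,0],
    [0.034,0.021,0],
    [0.034,0.021,0]
  ],
  "rotation": [
    [0,0,0.017],
    [0,0,0.034],
    [0,0,0.05],
    [0,0,0.067],
    [0,0,0.067]
  ],
  "grip": [1,1,1,1,1]
}}

```text
time_s: 23.25
position: [0.5396, -0.1774, 0.0689]
tcp_rot: [[0.971, 0.085, 0.225], [-0.224, -0.02, 0.974], [0.087, -0.996, -0.0]]
force: [-0.6, 2.1, 0.8]
opening: 0.413
```

Run:
```python
from plan import *
from rig import bot
s=bot.read_state();rep(s)
t=np.radians(9.01);C=(-8.70+80*(.034*np.cos(t)+.021*np.sin(t)),70.14+80*(.034*np.sin(t)-.021*np.cos(t)));print(C)
plan(C,4.99,[4,3,2,1,0,-1],Xn=-25.3,dz=-.3)
```

```text
t 23.25 TCP base mm [-5.05  4.55 68.95] tilt 5.00 yawerr 0.02 F base [-1.    1.9   0.79] op 0.413
(np.float64(-5.75046251595244), np.float64(68.90670010532783))
4 [-5.   68.32] tx 0.0087 ty 0.0082 rz 0.0165
3 [-4.28 67.96] tx 0.0173 ty 0.0134 rz 0.0332
2 [-3.56 67.58] tx 0.0258 ty 0.0189 rz 0.0498
1 [-2.85 67.2 ] tx 0.0342 ty 0.0244 rz 0.0665
0 [-2.15 66.8 ] tx 0.0425 ty 0.0301 rz 0.0832
-1 [-1.45 66.39] tx 0.0508 ty 0.0360 rz 0.0998
```

>>> {"op": "arm_command", "data": {
  "translation": [
    [0.009,0.008,0],
    [0.017,0.013,0],
    [0.026,0.019,0],
    [0.034,0.024,0],
    [0.034,0.024,0]
  ],
  "rotation": [
    [0,0,0.017],
    [0,0,0.033],
    [0,0,0.05],
    [0,0,0.067],
    [0,0,0.067]
  ],
  "grip": [1,1,1,1,1]
}}

```text
time_s: 23.75
position: [0.5424, -0.1783, 0.0674]
tcp_rot: [[0.974, 0.017, 0.224], [-0.224, -0.004, 0.974], [0.017, -1.0, -0.001]]
force: [1.2, 1.3, 5.3]
opening: 0.409
```

Run:
```python
from plan import *
from rig import bot
s=bot.read_state();rep(s)
t=np.radians(4.99);C=(-5.75+80*(.034*np.cos(t)+.024*np.sin(t)),68.91+80*(.034*np.sin(t)-.024*np.cos(t)));print(C)
plan(C,.97,[0,-1,-2],Xn=-25.1,dz=-.8)
```

```text
t 23.75 TCP base mm [-2.12  4.35 67.43] tilt 0.99 yawerr 0.03 F base [0.87 1.52 5.29] op 0.409
(np.float64(-2.8733038915728746), np.float64(67.23386769622435))
0 [-1.95 66.3 ] tx 0.0113 ty 0.0119 rz 0.0162
-1 [-1.25 65.89] tx 0.0200 ty 0.0171 rz 0.0328
-2 [-0.56 65.47] tx 0.0285 ty 0.0226 rz 0.0495
```

>>> {"op": "arm_command", "data": {
  "translation": [
    [0.006,0.006,0],
    [0.011,0.012,0],
    [0.015,0.015,0],
    [0.019,0.017,0],
    [0.019,0.017,0]
  ],
  "rotation": [
    [0,0,0.008],
    [0,0,0.016],
    [0,0,0.025],
    [0,0,0.033],
    [0,0,0.033]
  ],
  "grip": [1,1,1,1,1]
}}

```text
time_s: 24.25
position: [0.5436, -0.1786, 0.0672]
tcp_rot: [[0.974, -0.016, 0.225], [-0.225, 0.003, 0.974], [-0.017, -1.0, -0.001]]
force: [-0.1, 1.5, 10.3]
opening: 0.411
```

Run:
```python
from h import *
from rig import bot
rep(bot.read_state())
```

```text
t 24.25 TCP base mm [-0.85  4.35 67.16] tilt -0.95 yawerr 0.02 F base [-0.45  1.39 10.34] op 0.411
```

>>> {"op": "arm_command", "data": {
  "translation": [
    [0.004,0.006,0],
    [0.008,0.012,0],
    [0.008,0.012,0]
  ],
  "rotation": [
    [0,0,0.008],
    [0,0,0.016],
    [0,0,0.016]
  ],
  "grip": [1,1,1]
}}

```text
time_s: 24.55
position: [0.5443, -0.1788, 0.0673]
tcp_rot: [[0.974, -0.032, 0.224], [-0.224, 0.007, 0.974], [-0.033, -0.999, -0.001]]
force: [-2.7, 2.4, 15.3]
opening: 0.412
```

Run:
```python
from h import *
from rig import bot,eyes,models
s=bot.read_state();rep(s)
d=eyes.capture('wrist');np.savez('wrist6.npz',p=s['position'],R=s['tcp_rot'],**d)
for n in('top','side'): eyes.capture(n);print(n,[(np.round(np.array(r['point'])*[512,384],1),round(r['conf'],2)) for r in models.spot_point(n,'module_mid')[:6]])
```

```text
t 24.55 TCP base mm [-0.14  4.33 67.26] tilt -1.89 yawerr 0.03 F base [-3.2   1.69 15.29] op 0.412
top [(array([199.5, 240.9]), 0.78), (array([363.7, 178.5]), 0.74), (array([181.8, 121.1]), 0.65), (array([246.7, 273.7]), 0.59)]
side [(array([349.3, 233.1]), 0.9), (array([302.4, 266.9]), 0.7), (array([267.2, 130.2]), 0.66), (array([271.8, 143.7]), 0.64)]
```

>>> {"op": "arm_command", "data": {
  "translation": [
    [-0.005,-0.012,0],
    [-0.01,-0.025,0],
    [-0.014,-0.03,0],
    [-0.014,-0.03,0]
  ],
  "rotation": [
    [0,0,-0.01],
    [0,0,-0.02],
    [0,0,-0.032],
    [0,0,-0.032]
  ],
  "grip": [1,1,1,1]
}}

```text
time_s: 25.2
position: [0.5424, -0.1784, 0.0671]
tcp_rot: [[0.974, -0.001, 0.225], [-0.225, -0.0, 0.974], [-0.001, -1.0, -0.0]]
force: [0.1, -0.6, 1.1]
opening: 0.409
```

>>> {"op": "arm_command", "data": {
  "translation": [
    [0,-0.01,0],
    [0,-0.02,0],
    [0,-0.02,0]
  ],
  "rotation": [
    [0,0,0],
    [0,0,0],
    [0,0,0]
  ],
  "grip": [1,1,1]
}}

```text
time_s: 25.5
position: [0.5419, -0.1779, 0.0678]
tcp_rot: [[0.974, -0.003, 0.225], [-0.225, 0.001, 0.974], [-0.003, -1.0, 0.0]]
force: [0.1, -0.3, -7.1]
opening: 0.411
```

Run:
```python
from h import *
from rig import bot
rep(bot.read_state())
```

```text
t 25.5 TCP base mm [-2.74  4.65 67.79] tilt -0.20 yawerr 0.02 F base [ 0.16 -0.23 -7.09] op 0.411
```

>>> {"op": "arm_command", "data": {
  "translation": [
    [0,0.01,0],
    [0,0.03,0],
    [0,0.03,0]
  ],
  "rotation": [
    [0,0,0],
    [0,0,0],
    [0,0,0]
  ],
  "grip": [1,1,1]
}}

```text
time_s: 25.8
position: [0.5426, -0.1779, 0.0671]
tcp_rot: [[0.974, -0.001, 0.225], [-0.225, 0.0, 0.974], [-0.001, -1.0, 0.0]]
force: [-1.6, 0.4, 2.0]
opening: 0.413
```

>>> {"op": "arm_command", "data": {
  "translation": [
    [0,-0.003,0],
    [0,-0.006,0],
    [0,-0.006,0],
    [0,-0.006,0],
    [0,-0.006,0]
  ],
  "rotation": [
    [0,0,0],
    [0,0,0],
    [0,0,0],
    [0,0,0],
    [0,0,0]
  ],
  "grip": [1,0,-0.3,-0.3,-0.3]
}}

```text
time_s: 26.3
position: [0.5429, -0.1781, 0.067]
tcp_rot: [[0.974, -0.001, 0.225], [-0.225, 0.0, 0.974], [-0.001, -1.0, -0.0]]
force: [0.6, 0.6, 0.9]
opening: 0.629
```

>>> {"op": "arm_command", "data": {
  "translation": [
    [0,0,0],
    [0,-0.1,0],
    [0,-0.4,0],
    [0,-0.8,0],
    [0,-1,0]
  ],
  "rotation": [
    [0,0,0],
    [0,0,0],
    [0,0,0],
    [0,0,0],
    [0,0,0]
  ],
  "grip": [-0.5,-0.5,-0.5,-0.5,-0.5]
}}

```text
time_s: 26.8
position: [0.5439, -0.1786, 0.1498]
tcp_rot: [[0.974, 0.002, 0.225], [-0.225, -0.002, 0.974], [0.003, -1.0, -0.001]]
force: [0.1, -0.3, -0.8]
opening: 0.748
```

>>> {"op": "arm_command", "data": {
  "translation": [
    [0,-0.3,0.3],
    [0,-0.6,0.6],
    [-0.4,-0.8,1],
    [-0.8,-0.8,1],
    [-0.8,-0.8,1]
  ],
  "rotation": [
    [0,0,0],
    [0,0,0],
    [0,0,0],
    [0,0,0],
    [0,0,0]
  ],
  "grip": [-0.5,-0.5,-0.5,-0.5,-0.5]
}}

```text
time_s: 27.3
position: [0.4937, -0.0828, 0.2116]
tcp_rot: [[0.975, -0.006, 0.223], [-0.223, 0.002, 0.975], [-0.006, -1.0, 0.001]]
force: [-0.8, 0.7, -0.4]
opening: 0.749
```

>>> {"op": "arm_command", "data": {
  "translation": [
    [0,0,0.5],
    [-0.5,0,1],
    [-0.5,0,1]
  ],
  "rotation": [
    [0,0,0],
    [0,0,0],
    [0,0,0]
  ],
  "grip": [-0.5,-0.5,-0.5]
}}

```text
time_s: 27.6
position: [0.474, 0.0046, 0.2109]
tcp_rot: [[0.975, -0.006, 0.222], [-0.222, 0.003, 0.975], [-0.006, -1.0, 0.001]]
force: [-0.5, -0.5, -0.4]
opening: 0.755
```

Run:
```python
from h import *
from rig import bot,eyes
s=bot.read_state();rep(s)
a=eyes.capture('top');b=eyes.capture('side');np.savez('top9.npz',**a);np.savez('side9.npz',**b)
A=cv2.resize(a['image'][120:220,275:455],(720,400),interpolation=cv2.INTER_CUBIC)
B=cv2.resize(b['image'][75:200,185:335],(480,400),interpolation=cv2.INTER_CUBIC)
cv2.imwrite('pics/end.png',cv2.resize(np.hstack([A,B]),(800,267)))
w=eyes.capture('wrist')['image'];o=np.vstack([cv2.imread('pics/end.png'),cv2.resize(w,(440,330))[:, :].repeat(1,0) if 0 else np.hstack([cv2.resize(w,(440,330)),cv2.resize(b['image'],(360,330))])])
cv2.imwrite('pics/end2.png',o)
```

```text
t 27.6 TCP base mm [-109.97  167.17  210.88] tilt -0.37 yawerr 0.16 F base [-0.41 -0.57 -0.4 ] op 0.755
```

View pics/end2.png

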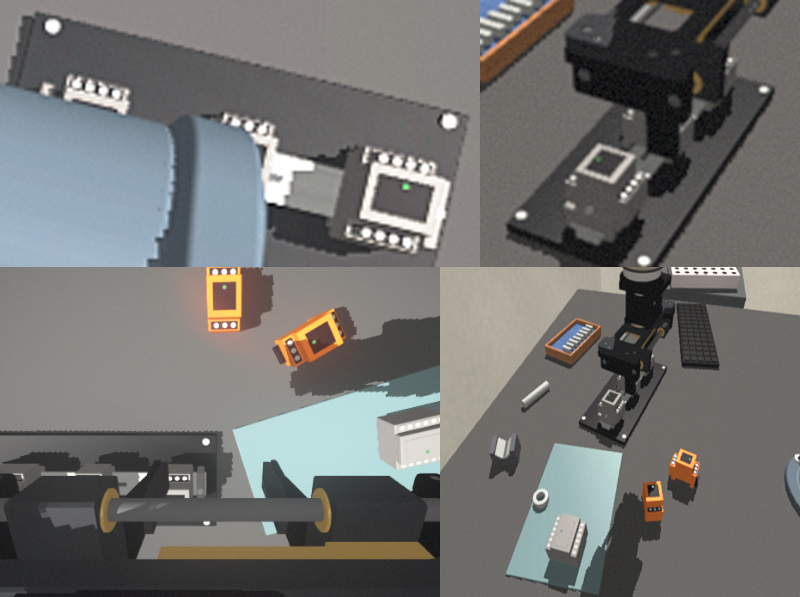

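>>> {"op": "arm_command", "data": {
  "translation": [
    [0,0,0.5],
    [-0.3,0,1],
    [-0.3,0,1]
  ],
  "rotation": [
    [0,0,0],
    [0,0,0],
    [0,0,0]
  ],
  "grip": [-0.5,-0.5,-0.5]
}}

```text
time_s: 28.05
position: [0.4715, 0.0871, 0.2111]
tcp_rot: [[0.975, -0.002, 0.222], [-0.222, 0.002, 0.975], [-0.003, -1.0, 0.001]]
force: [-0.7, -1.4, -0.8]
opening: 0.751
```

>>> {"op": "arm_command", "data": {
  "translation": [
    [0,0,0.5],
    [0,0,1],
    [0,0,1]
  ],
  "rotation": [
    [0,0,0],
    [0,0,0],
    [0,0,0]
  ],
  "grip": [-0.5,-0.5,-0.5]
}}

```text
time_s: 28.35
position: [0.4933, 0.1645, 0.2115]
tcp_rot: [[0.975, 0.003, 0.222], [-0.222, 0.002, 0.975], [0.003, -1.0, 0.002]]
force: [0.2, -0.6, 0.2]
opening: 0.752
```

Run:
```python
from h import *
from rig import bot,eyes,models
for n in('top','side'):
    d=eyes.capture(n);np.savez(n+'10.npz',**d)
    E=lambda x,y,z: proj(d,RB@np.array([x,y,z])*1e-3+CTR)[0]
    print(n,'expect mid',E(-7.4,4.4,47),[(np.round(np.array(r['point'])*[512,384],1),round(r['conf'],2)) for r in models.spot_point(n,'module_mid')[:6]])
    for t in('blank_mid','ring_gauge'):print(t,[(np.round(np.array(r['point'])*[512,384],1),round(r['conf'],2)) for r in models.spot_point(n,t)[:2]])
    g=cv2.cvtColor(d['image'],cv2.COLOR_BGR2GRAY).astype(np.float32)
    # brightness profile along base x on module-top plane, for new module and (-y/+y) fixed ones
    for y in(-10,0,10):
        xs=np.arange(-50,40,2);P=np.array([E(x,4.4+y,76) for x in xs],np.float32)
        v=cv2.remap(g,P[:,:1],P[:,1:],cv2.INTER_LINEAR)[:,0];print(y,' '.join('%d:%d'%(x,k) for x,k in zip(xs,v)))
```

```text
top expect mid [362.34675181 181.21716145] [(array([361. , 181.2]), 0.97), (array([198.8, 242.4]), 0.95), (array([245.6, 274.1]), 0.88)]
blank_mid [(array([142.4, 165.1]), 0.83)]
ring_gauge [(array([182.5, 121.6]), 0.67), (array([144.6, 163.7]), 0.25)]
-10 -50:103 -48:101 -46:103 -44:101 -42:106 -40:175 -38:141 -36:177 -34:189 -32:176 -30:155 -28:87 -26:208 -24:245 -22:248 -20:176 -18:80 -16:73 -14:84 -12:79 -10:76 -8:77 -6:83 -4:77 -2:75 0:77 2:78 4:63 6:165 8:242 10:242 12:227 14:162 16:143 18:163 20:173 22:127 24:98 26:100 28:100 30:100 32:101 34:102 36:102 38:102
0 -50:103 -48:103 -46:104 -44:98 -42:93 -40:123 -38:120 -36:171 -34:178 -32:81 -30:105 -28:94 -26:218 -24:244 -22:244 -20:195 -18:101 -16:83 -14:88 -12:88 -10:89 -8:89 -6:88 -4:87 -2:86 0:158 2:174 4:113 6:151 8:240 10:244 12:187 14:141 16:160 18:138 20:154 22:115 24:96 26:101 28:101 30:101 32:100 34:101 36:100 38:100
10 -50:98 -48:78 -46:59 -44:73 -42:80 -40:208 -38:119 -36:208 -34:201 -32:103 -30:94 -28:102 -26:181 -24:241 -22:246 -20:182 -18:105 -16:81 -14:106 -12:95 -10:84 -8:88 -6:106 -4:95 -2:83 0:96 2:102 4:83 6:1
[... 468 characters left out ...]
:23 -2:24 0:22 2:15 4:27 6:23 8:22 10:24 12:23 14:22 16:20 18:23 20:24 22:25 24:19 26:21 28:26 30:26 32:26 34:21 36:20 38:25
0 -50:33 -48:33 -46:35 -44:35 -42:38 -40:42 -38:38 -36:39 -34:37 -32:37 -30:37 -28:35 -26:36 -24:42 -22:33 -20:21 -18:18 -16:22 -14:25 -12:21 -10:23 -8:18 -6:24 -4:21 -2:16 0:19 2:23 4:24 6:22 8:20 10:22 12:20 14:22 16:17 18:15 20:21 22:25 24:21 26:17 28:23 30:27 32:32 34:29 36:23 38:19
10 -50:64 -48:44 -46:36 -44:40 -42:41 -40:35 -38:37 -36:34 -34:39 -32:38 -30:35 -28:39 -26:38 -24:36 -22:30 -20:20 -18:20 -16:20 -14:19 -12:15 -10:22 -8:18 -6:24 -4:27 -2:24 0:22 2:25 4:8 6:22 8:20 10:19 12:22 14:23 16:25 18:20 20:20 22:20 24:19 26:23 28:24 30:24 32:22 34:22 36:23 38:24
```

```bash
python3 -c "
from rig import bot
print(bot.read_state()['time_s'],bot.hand_in())"
```

```text
the job is handed in; nothing more can be done
28.75 None
```

The grey module is fitted on the rail, about 0 mm from the middle of the free stretch along the rail. It was handed in at 28.75 s with the gripper open and clear.

- **First try:** the lip landed on the flange and the module turned about 7° in the jaws. I set it back on the mat, regrasped it and came in from further back.
- **Fitting:** the lip hooked under the near edge at 16° tilt, and a gentle lift met resistance. I then rocked the module down. Wrist force peaked at about 15 N during seating.

**Last checks**
- **Seating:** downward travel stopped at a TCP height of 67.1 mm, as calculated for fully home. A light upward pull of about 5 N moved the module only about 0.7 mm, so I take the foot to be clicked under; I did not see the click itself.
- **Top camera:** the upper block spans x -27 to 13 mm in the plate's axes, within about 0.4 mm of a level fit. The network's centre point agreed within about 1.5 pixels.
- **What did not confirm:** the side camera's network did not find the fitted module because the arm was in its view. The network's point for the blank moved about 3 pixels between pictures. I put that down to noise and shadow, since the arm made no contact near it, but I did not check further.

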